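Put the table lanterns on charge

TASK

Lift every lantern off its hook on the rack and stand it upright, fully down, in a well of the charging dock (one lantern to a well). Turn the dial so that its pointer is at the one long, thick mark, and once all lanterns are in and the dial is set, press the start button fully down and let it spring back. Leave the remote, the mug and the candle jar alone.

Things in the scene. Friction and masses are not known exactly. Their poses are not given: they have to be found in the camera images.
- rack: Black steel rack, fixed, four upturned hooks in a row; stands left or right of the dock, turned a little. Origin at table level under the middle of the row; y runs along the row, z up, x from the hooks' tips into the rack. Crossbar 260 mm long along y, top 134 mm high, front face at x +44 mm; base plate behind x +35 mm. Each hook leaves the crossbar towards -x (see hook0).
- hook0 (a point): Top of hook 0 where a handle rests: rack x 0, y +114 mm, z 130 mm; axes as the rack's. Every hook: flat bar 10 mm wide, 6 mm thick, level from the crossbar to x -14 mm, then turned up to its tip at x -20 mm, 141 mm high. To free a lantern raise it 12 to 35 mm (23 is good), then draw it at least 45 mm towards the rack's -x.
- hook1 (a point): Top of hook 1 where a handle rests: rack x 0, y +38 mm, z 130 mm; axes as the rack's.
- hook2 (a point): Top of hook 2 where a handle rests: rack x 0, y -38 mm, z 130 mm; axes as the rack's.
- hook3 (a point): Top of hook 3 where a handle rests: rack x 0, y -114 mm, z 130 mm; axes as the rack's.
- lantern0: Loose rigid lantern, about 200 g, heavy foot; all alike. Origin: centre of its underside, z up. Round body 56 mm across, 64 mm tall, foot stepped in to 48 mm; two 5 mm posts at y +-12 mm carry a wooden handle block 16 (x) by 36 (y) by 20 mm tall, underside 105 and top 125 mm up; grip it from above across the 36 mm. Starts on hook0, or is absent.
- lantern1: Table lantern, loose, rigid, alike to the other lanterns (sizes at lantern0). Origin at the centre of its underside, z up. Starts hanging on hook1, or is absent. A hung lantern has the handle's underside on the hook, its foot 25 mm over the table and its axes near the rack's; the hook runs along x through the gap under the handle.
- lantern2: Table lantern, loose, rigid, alike to the other lanterns (sizes at lantern0). Origin at the centre of its underside, z up. Starts hanging on hook2, or is absent.
- lantern3: Table lantern, loose, rigid, alike to the other lanterns (sizes at lantern0). Origin at the centre of its underside, z up. Starts hanging on hook3, or is absent.
- dock: White charging dock 260 (x) by 190 (y) by 30 mm tall, fixed, turned a little, left or right of the rack. Origin at the centre of its underside; x points away from the robot, y to its left, z up. Four round wells in a 2 by 2 block fill its far part; dial and start button lie in its near part.
- well0 (a point): Centre of the floor of a round charging well, 64 mm across and 16 mm deep (mouth at the dock's top, 30 mm above the table; floor 14 mm above the table), at x 84 mm, y 40 mm in the dock. Holds one lantern, any way round. Axes as the dock's.
- well1 (a point): Centre of the floor of a round charging well, 64 mm across and 16 mm deep (mouth at the dock's top, 30 mm above the table; floor 14 mm above the table), at x 84 mm, y -40 mm in the dock. Holds one lantern, any way round. Axes as the dock's.
- well2 (a point): Centre of the floor of a round charging well, 64 mm across and 16 mm deep (mouth at the dock's top, 30 mm above the table; floor 14 mm above the table), at x 6 mm, y 40 mm in the dock. Holds one lantern, any way round. Axes as the dock's.
- well3 (a point): Centre of the floor of a round charging well, 64 mm across and 16 mm deep (mouth at the dock's top, 30 mm above the table; floor 14 mm above the table), at x 6 mm, y -40 mm in the dock. Holds one lantern, any way round. Axes as the dock's.
- dial_grip (a point): Point on the dial's axis at the height to grip it, 67 mm above the table; dock x -84, y +45 mm. Black bar grip 42 mm long, 14 mm thick, 32 mm tall (top 74 mm above the table) on a round disc; the point's x axis lies along the bar and turns with it; a white line on top marks the pointer end (point -x).
- dial (a joint): Angle of the charging-time dial, rad, 0 to 4.71, growing clockwise seen from above; stiff enough (0.03 N m) to stay where left. At 0 the pointer points to the dock's -x. Ten ticks stand around it every 30 degrees from 0 to 270; the one long, thick mark is at 120 degrees = 2.094 rad. Starts between 0.1 and 1.4.
- start_top (a point): Centre of the start button's top, 48 mm above the table when up; dock frame x -84 mm, y -50 mm. Black round cap 28 mm across on a grey round foot.
- start (a joint): How far the start button is pressed, in m: 0 up, 0.006 fully down (pressing starts at about 1.5 N and needs about 5 N at the bottom); springs back.
- remote: Bystander: black TV remote 150 x 42 x 18 mm lying on a wooden coaster; origin at the centre of its underside. Leave it alone.
- mug: Bystander: white mug, 80 mm across, 90 mm tall; origin at the centre of its underside. Leave it alone.
- candle_jar: Bystander: amber jar 70 mm across, 80 mm tall; origin at the centre of its underside. Leave it alone.
Things that resemble listed ones, but are neither listed nor needed, are in the scene too. Leave any blue or purple look-alike of the lantern0 alone.

How it is judged (in metres and radians):
On the way, in this order (a step that is already met when the one before it is completed fails the run):
1. every lantern stands in a well of the dock and the dial is at the thick mark (((horizontal distance between lantern0 and well0 below 0.007 m and z of lantern0 in the frame of well0 below 0.003 m) or (horizontal distance between lantern0 and well1 below 0.007 m and z of lantern0 in the frame of well1 below 0.003 m) or (horizontal distance between lantern0 and well2 below 0.007 m and z of lantern0 in the frame of well2 below 0.003 m) or (horizontal distance between lantern0 and well3 below 0.007 m and z of lantern0 in the frame of well3 below 0.003 m)) and angle between each of lantern0, lantern1, lantern2, lantern3's own z axis and vertical below 0.08 rad and linear speed of each of lantern0, lantern1, lantern2, lantern3 below 0.03 m/s and ((horizontal distance between lantern1 and well0 below 0.007 m and z of lantern1 in the frame of well0 below 0.003 m) or (horizontal distance between lantern1 and well1 below 0.007 m and z of lantern1 in the frame of well1 below 0.003 m) or (horizontal distance between lantern1 and well2 below 0.007 m and z of lantern1 in the frame of well2 below 0.003 m) or (horizontal distance between lantern1 and well3 below 0.007 m and z of lantern1 in the frame of well3 below 0.003 m)) and ((horizontal distance between lantern2 and well0 below 0.007 m and z of lantern2 in the frame of well0 below 0.003 m) or (horizontal distance between lantern2 and well1 below 0.007 m and z of lantern2 in the frame of well1 below 0.003 m) or (horizontal distance between lantern2 and well2 below 0.007 m and z of lantern2 in the frame of well2 below 0.003 m) or (horizontal distance between lantern2 and well3 below 0.007 m and z of lantern2 in the frame of well3 below 0.003 m)) and ((horizontal distance between lantern3 and well0 below 0.007 m and z of lantern3 in the frame of well0 below 0.003 m) or (horizontal distance between lantern3 and well1 below 0.007 m and z of lantern3 in the frame of well1 below 0.003 m) or (horizontal distance between lantern3 and well2 below 0.007 m and z of lantern3 in the frame of well2 below 0.003 m) or (horizontal distance between lantern3 and well3 below 0.007 m and z of lantern3 in the frame of well3 below 0.003 m)) and value of joint dial between 1.954 and 2.234 rad), for 0.2 s.
2. the start button is pressed fully down (value of joint start above 0.005 m), for 0.05 s.
At the end, for the whole second after the job is handed in: Every lantern present stands at rest and upright (within 0.08 rad) in a well of the dock, within 7 mm of the well's centre and within 3 mm of its floor; the dial is within 0.14 rad of the thick mark (2.094 rad); the start button is up again (under 1.5 mm) (all of step 1 and value of joint start below 0.0015 m); the robot touches nothing.
It fails at once if the remote is knocked more than 3 cm away (distance of remote from where it was at the start of the episode above 0.03 m).
It fails at once if the mug is knocked more than 3 cm away (distance of mug from where it was at the start of the episode above 0.03 m).
It fails at once if the candle jar is knocked more than 3 cm away (distance of candle_jar from where it was at the start of the episode above 0.03 m).
Of lantern0, lantern1, lantern2, lantern3 only 3 to 4 are there at a start; the rules pass over those that are not, and their reading is None.
At some moment in a run one of lantern0, lantern1, lantern2, lantern3 may be knocked a few centimetres aside while the robot is not near it.
It also fails if it takes over 210 s, if anything falls off the work surface, if the arm or the gripper's body presses on something with over 40 N, if the wrist force passes 120 N, or if a joint passes its speed limit or range.

ROBOT

A 6-joint arm with a two-finger parallel gripper is mounted at the origin on the work surface. World frame = base frame: x ahead of the robot, y to its left, z up, the work surface at z = 0. Lengths are in mm, angles in rad, forces in N, time in s.
With the tool pointing down it reaches from about 400 to 925 mm from the base axis. Payload 12.5 kg.
Tool frame: the origin (TCP) lies on the centre line of the jaws, within the pads' length; the fingertips stand 19 mm ahead of it and the grasp point (between the pads) is the TCP; y points along the fingers, x is the direction in which the jaws open and shut, and the axes are right-handed (so a half turn about y gives the same grasp; the last joint's range is limited). The gripper opens to 95 mm and grips with 3 to 60 N. Pads are 20 mm wide; open, the fingers measure 119 mm over their backs; the gripper's body (75 mm by 180 mm) begins 59 mm behind the grasp point.
Start: joints at [1.035, 0.491, 1.559, -0, 1.092, -0.106], TCP at [260.416, 568.18, 233.661] pointing down, gripper open.
Joint ranges: [-3.1, 3.1], [-0.84, 2.19], [0.05, 2.79], [-1.13, 4.28], [0.06, 2.93], [-2.69, 2.69]. Speed limits (rad/s): [2.22, 2.22, 2.79, 3.14, 3.14, 3.14].

INTERFACE

Orientations are given as [roll, pitch, yaw] about the fixed x, y, z axes, in that order (R = Rz(yaw) Ry(pitch) Rx(roll)).
In Python, from cell import env gives the robot as it stands. The module is installed in compiled form; this text tells all that it offers.
- The arm moves only by the tool move_arm, never from a script. Its argument "rows" is a list of rows, each an object of numbers: "tx", "ty", "tz": the shift along the tool's x, y, z in cm; "rx", "ry", "rz": the turn, a rotation vector about the tool's x, y, z in rad; "grip": the opening in per cent of the stroke, from 0 (shut) to 100 (fully open). In form: [{"tx": .., "ty": .., "tz": .., "rx": .., "ry": .., "rz": .., "grip": ..}, ...]. A call has 1 to 10 rows; each row shifts and turns the commanded pose from where the row before left it, along the tool's axes as they then stand; what a row does not reach is not made up. A row lasts 1/12 s, in which the tool goes at most 41.7 mm and 7.16 degrees, less where a joint would pass 70% of its speed; a pose out of reach is approached as far as the arm can. A call is refused whole if a number of a shift passes 4.17 or a number of a turn 0.125, either way. A call with a gripper value outside its range is refused whole. The fingers move at their own pace and stop on an object; the grip force is fixed at half the most. Time passes only in rows, so rows that do not move let the fingers close. It gives the time, the measured TCP pose, the force and the opening at its end, in the units of the state.
- env.state(): the state, without advancing time (a new reading comes with each control period).
- env.read_camera(name): name is "scene" or "top" or "wrist"; returns (picture, depth): 420x560x3 uint8, blue, green, red; 420x560 float32, mm along the optical axis (not along the pixel's ray), 0 where there is no reading.
- env.calibration(name): a dict with "vertical_fov" (degrees; the focal length in pixels is half the picture's height over the tangent of half this angle, whatever the lens; pixels are square), "cx", "cy" (the principal point, pixels), "eye" and "rotation" of the camera in the world. Camera axes: x right, y up, looking along -z (the intrinsics and any distortion apply to the point x, -y, -z); pixel columns grow to the right and rows downward; lengths in mm; the calibration is good to about 2 mm. The wrist camera is an equidistant fisheye: a pixel r from the principal point sees the ray r / f radians off the axis. A picture is of the moment at which its call begins: read the wrist's pose just before it. calibration takes no time and is no camera call; for the wrist camera it gives the pose at the moment of the call.
- env.job_done(): hands the job in, once; it reports no verdict.
The state is a dict: "t": time; "joints": joint angles; "qvel": joint speeds; "tau": joint torques, N m; "eef_pos": TCP position; "tcp_rot": TCP orientation; "ft_force": force on the tool from outside, world axes, zero at the start; "moment": the same for the moment, N m; "opening": opening from 0.0 (shut) to 1.0 (fully open).
Only numpy, scipy, OpenCV 4.12 (cv2) and the standard library are available. Lean on these libraries where they do the work, as an engineer would, in place of code of your own. Each camera call takes 0.05 s, during which the arm holds its last target.

## Working session

There is one attempt and no reset: what is moved stays moved. The work goes in short steps, Python scripts to look and compute and a tool call to move; the robot and the scene stay as the last step left them, time stands still between calls to the robot, and variables do not carry over. Pictures are saved under pics/ and viewed, and the job is handed in when it is done.

Besides the shell and the picture viewer there is one more tool, called after "Emit:" as name(argument=value, ...), one argument or row to a line, values as JSON. move_arm: Moves the arm, as the interface text tells. Its arguments: {"type":"object","properties":{"rows":{"type":"array"}},"required":["rows"]}

```bash
mkdir -p pics; cat > h.py <<'E'
from cell import env
import numpy as np, cv2, json
from scipy.spatial.transform import Rotation as R
def cal(n):
    c=env.calibration(n); f=210/np.tan(np.radians(c["vertical_fov"])/2); return c,f
def shot(n,fn,crop=None,s=1):
    c,f=cal(n); im,d=env.read_camera(n); np.savez('pics/'+fn+'.npz',im=im,d=d,eye=c['eye'],rot=np.array(c['rotation'],float),f=f,cx=c['cx'],cy=c['cy'],n=n)
    cv2.imwrite('pics/'+fn+'.png',im); return im,d
def crop(fn,x0,y0,x1,y1,s,out):
    im=np.load('pics/'+fn+'.npz')['im'][y0:y1,x0:x1]
    cv2.imwrite('pics/'+out+'.png',cv2.resize(im,None,fx=s,fy=s,interpolation=cv2.INTER_CUBIC))
def pts(fn,uv,z=None):
    k=np.load('pics/'+fn+'.npz'); uv=np.atleast_2d(uv).astype(float); f=k['f']; o=[]
    Rm=k['rot']
    if Rm.shape!=(3,3): Rm=R.from_euler('xyz',Rm).as_matrix()
    for i,(u,v) in enumerate(uv):
        x=(u-k['cx'])/f; y=(v-k['cy'])/f
        if str(k['n'])=='wrist':
            r=np.hypot(x,y); t=np.tan(r)/r if r>1e-9 else 1; x*=t;y*=t
        ray=Rm@np.array([x,-y,-1.])
        if z is None: dd=k['d'][int(round(v)),int(round(u))]
        else: dd=(z-k['eye'][2])/ray[2]
        o.append(k['eye']+ray*dd)
    return np.array(o)
E
python3 - <<'E'
from h import *
for n in ("scene","top","wrist"):
    print(n,{k:v for k,v in env.calibration(n).items()}); shot(n,n+'0')
print(env.state())
E
```

```text
scene {'vertical_fov': 51.20113618202809, 'cx': 274.3115386698708, 'cy': 207.32325286983374, 'eye': array([1556.17956916,   43.37662807,  901.65955857]), 'rotation': array([0.92092538, 0.0082373 , 1.60590939])}
top {'vertical_fov': 56.39642705454712, 'cx': 277.12682227771546, 'cy': 205.6326766171617, 'eye': array([3.50881671e+02, 1.21395470e+00, 1.31468377e+03]), 'rotation': array([ 0.14476872, -0.02152146, -1.55280501])}
wrist {'vertical_fov': 65.70646984690485, 'cx': 286.41565072233396, 'cy': 209.12058340297503, 'eye': array([196.09788041, 598.14571718, 385.57902514]), 'rotation': array([-0.25569663,  0.00127832,  1.13987843])}
{'t': 0.15, 'joints': array([ 1.03539750e+00,  4.91421928e-01,  1.55929662e+00, -2.95913590e-05,
        1.09172323e+00, -1.05582407e-01]), 'qvel': array([-2.68229898e-04, -6.12645880e-05, -3.47775439e-03,  2.97903953e-03,
        4.22246323e-04, -5.48839008e-04]), 'tau': array([ 1.87262041e-03, -6.12896490e+01, -2.58278382e+01,  6.92953868e-02,
        4.72978991e-02, -2.67410525e-05]), 'eef_pos': array([260.33257315, 568.02309588, 233.19989007]), 'tcp_rot': array([-1.57073294e+00,  8.47163853e-04,  1.14099358e+00]), 'ft_force': array([0.71561491, 0.20724534, 0.67257705]), 'moment': array([ 0.05473414, -0.00109577,  0.00873775]), 'opening': 0.9972389528824875}
```

View pics/scene0.png

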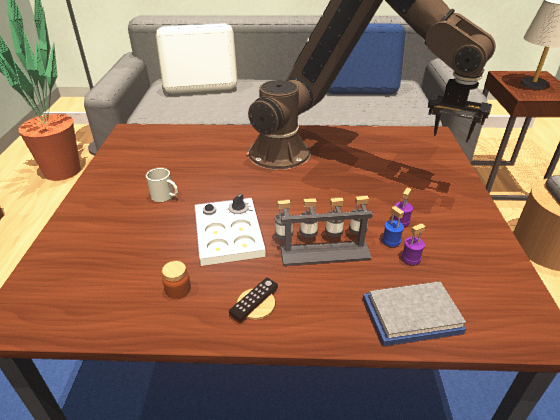

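View pics/top0.png

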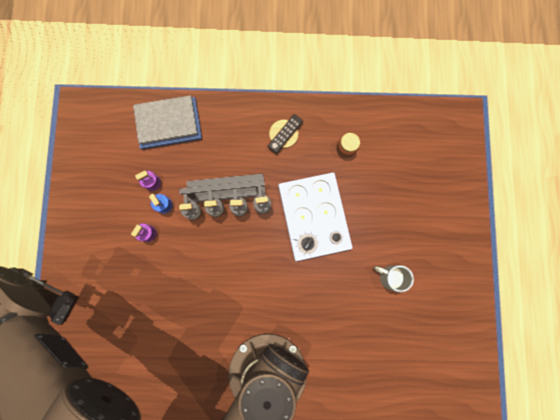

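View pics/wrist0.png

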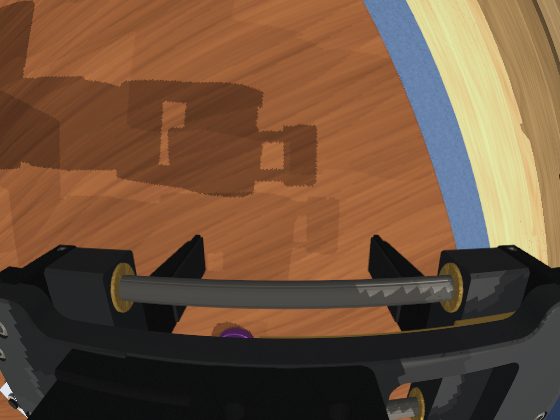

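The scene view shows four hanging lanterns with tan handles at about (284,203), (309,203), (335,203) and (361,201). The blue and purple look-alikes stand loose at (393,235), (403,213) and (414,250). In the top view the rack is at (225,195), the dock at (315,217), the dial at (308,243) and the button at (337,238). I'll enlarge the top view.

```bash
python3 - <<'E'
from h import *
crop('top0',120,160,280,250,5,'c1'); crop('top0',270,165,360,265,6,'c2')
E
```

```text
(no output)
```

View pics/c1.png

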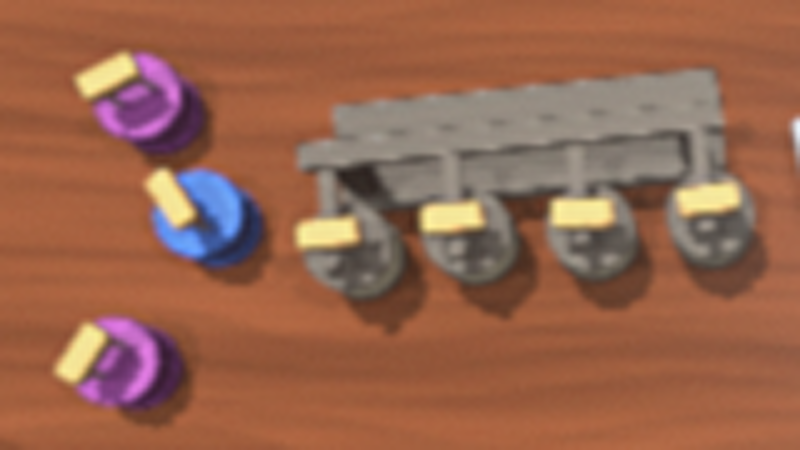

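View pics/c2.png

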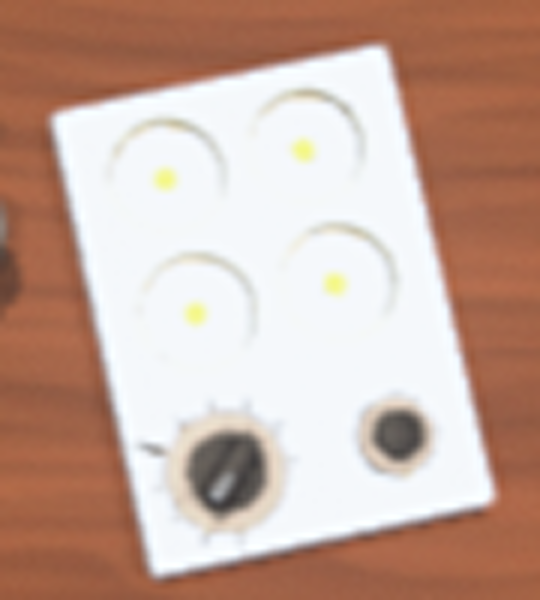

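```bash
python3 - <<'E'
from h import *
def c(l,x0,y0,s): return [((a+.5)/s-.5+x0,(b+.5)/s-.5+y0) for a,b in l]
H=pts('top0',c([(328,233),(452,216),(583,212),(708,198)],120,160,5),150); print('handles',H.round(1))
d=H[3]-H[0]; print(np.linalg.norm(np.diff(H,axis=0),axis=1), 'row yaw',np.degrees(np.arctan2(d[0],-d[1])))
print('depthz',pts('top0',c([(328,233),(452,216),(583,212),(708,198)],120,160,5))[:,2])
C=pts('top0',c([(52,115),(385,45),(494,497),(155,578)],270,165,6),30)
W=pts('top0',c([(166,180),(304,150),(196,314),(336,285)],270,165,6),14)
B=pts('top0',c([(398,434)],270,165,6),48)
T=pts('top0',c([(150,447)],270,165,6),30);P=pts('top0',c([(217,493),(232,465)],270,165,6),74)
print('corners',C.round(1)); print('wells',W.round(1),B.round(1),T.round(1),P.round(1))
loc=np.array([[130,95],[130,-95],[-130,-95],[-130,95],[84,40],[84,-40],[6,40],[6,-40],[-84,-50]],float)
w=np.vstack([C,W,B])[:,:2]
wt=np.array([1,1,1,1,2,2,2,2,2.])[:,None]
lm=(wt*loc).sum(0)/wt.sum(); wm=(wt*w).sum(0)/wt.sum()
Hm=((loc-lm)*wt).T@(w-wm); th=np.arctan2(Hm[0,1]-Hm[1,0],Hm[0,0]+Hm[1,1])
Q=np.array([[np.cos(th),-np.sin(th)],[np.sin(th),np.cos(th)]]); t=wm-Q@lm
print('dock',th,t); print('res',(loc@Q.T+t-w).round(1))
for n,p in dict(w0=(84,40),w1=(84,-40),w2=(6,40),w3=(6,-40),dial=(-84,45),start=(-84,-50)).items(): print(n,(Q@p+t).round(1),np.hypot(*(Q@p+t)).round())
E
```

```text
handles [[513.6 254.  150. ]
 [525.5 180.6 150. ]
 [529.6 102.3 150. ]
 [539.7  27.5 150. ]]
[74.3839962  78.38897188 75.48683553] row yaw 6.566286090546344
depthz [149.75339959 149.07445046 150.45828881 153.98038608]
corners [[ 612.7  -25.5   30. ]
 [ 656.9 -211.7   30. ]
 [ 405.5 -270.7   30. ]
 [ 358.3  -85.8   30. ]]
wells [[ 580.1  -90.6   14. ]
 [ 599.  -168.4   14. ]
 [ 504.6 -108.1   14. ]
 [ 522.6 -186.5   14. ]] [[ 437.6 -215.2   48. ]] [[429.1 -82.3  30. ]] [[ 402.9 -115.    74. ]
 [ 417.8 -122.8   74. ]]
dock 0.23209401185909104 [ 507.95619013 -148.42865321]
res [[-0.1 -0.6]
 [-0.6  0.7]
 [-2.2 -0.1]
 [ 1.3 -0.1]
 [ 0.4  0.4]
 [-0.1  0.3]
 [-0.   0. ]
 [ 0.4  0.5]
 [ 0.1 -1.3]]
w0 [580.5 -90.2] 587.0
w1 [ 598.9 -168. ] 622.0
w2 [ 504.6 -108.1] 516.0
w3 [ 523. -186.] 555.0
dial [ 415.9 -124. ] 434.0
start [ 437.7 -216.4] 488.0
```

Fit checks:
- Handle spacing is about 76 mm and the depth-derived handle heights are about 150 mm, both as specified.
- The dock fit leaves residuals of about 1 mm.
- The thick tick measures 120.7°, as expected.
- The dial pointer is at about 0.71 rad.

I'll set the dial first, before lanterns crowd the space around it.

```bash
cat >> h.py <<'E'
def plan(x,y,z,yaw=None):
    s=env.state(); M=R.from_euler('xyz',s['tcp_rot']).as_matrix(); d=M.T@(np.array([x,y,z])-s['eef_pos'])/10
    cy=np.arctan2(M[1,0],M[0,0])
    print('at',s['eef_pos'].round(1),'yaw',cy.round(3),'tilt',np.degrees(np.arccos(-M[2,1])).round(2),'t',round(s['t'],2),'op',round(s['opening'],3),'F',s['ft_force'].round(1))
    print('shift cm',d.round(2), 'ry', None if yaw is None else round(-((yaw-cy+np.pi)%(2*np.pi)-np.pi),3))
E
python3 - <<'E'
from h import *
plan(425,200,255)
E
```

```text
at [260.3 568.  233.2] yaw 1.141 tilt 0.05 t 0.15 op 0.997 F [0.7 0.2 0.7]
shift cm [-26.6   -2.16 -30.3 ] ry None
```

Emit:
move_arm(
  rows=[
    {"tx": -2.68,"tz": -3.0,"ty": -0.2},
    {"tx": -2.68,"tz": -3.0,"ty": -0.2},
    {"tx": -2.68,"tz": -3.0,"ty": -0.2},
    {"tx": -2.68,"tz": -3.0,"ty": -0.2},
    {"tx": -2.68,"tz": -3.0,"ty": -0.2},
    {"tx": -2.68,"tz": -3.0,"ty": -0.2},
    {"tx": -2.68,"tz": -3.0,"ty": -0.2},
    {"tx": -2.68,"tz": -3.0,"ty": -0.2},
    {"tx": -2.68,"tz": -3.0,"ty": -0.2},
    {"tx": -2.68,"tz": -3.0,"ty": -0.2},
  ],
)

```text
validation failed for argument at $.ro...
```

```bash
python3 - <<'E'
from h import *
plan(416,-124,180,1.089)
E
```

```text
at [260.3 568.  233.2] yaw 1.141 tilt 0.05 t 0.15 op 0.997 F [0.7 0.2 0.7]
shift cm [-56.42   5.37 -42.99] ry 0.052
```

Emit:
move_arm(
  rows=[
    {"tx": -2.68,"ty": -0.2,"tz": -3.0,"rx": 0,"ry": 0,"rz": 0,"grip": 100},
    {"tx": -2.68,"ty": -0.2,"tz": -3.0,"rx": 0,"ry": 0,"rz": 0,"grip": 100},
    {"tx": -2.68,"ty": -0.2,"tz": -3.0,"rx": 0,"ry": 0,"rz": 0,"grip": 100},
    {"tx": -2.68,"ty": -0.2,"tz": -3.0,"rx": 0,"ry": 0,"rz": 0,"grip": 100},
    {"tx": -2.68,"ty": -0.2,"tz": -3.0,"rx": 0,"ry": 0,"rz": 0,"grip": 100},
    {"tx": -2.68,"ty": -0.2,"tz": -3.0,"rx": 0,"ry": 0,"rz": 0,"grip": 100},
    {"tx": -2.68,"ty": -0.2,"tz": -3.0,"rx": 0,"ry": 0,"rz": 0,"grip": 100},
    {"tx": -2.68,"ty": -0.2,"tz": -3.0,"rx": 0,"ry": 0,"rz": 0,"grip": 100},
    {"tx": -2.68,"ty": -0.2,"tz": -3.0,"rx": 0,"ry": 0,"rz": 0,"grip": 100},
    {"tx": -2.68,"ty": -0.2,"tz": -3.0,"rx": 0,"ry": 0,"rz": 0,"grip": 100},
  ],
)

```text
t: 0.98
eef_pos: [421.7, 197.7, 253.8]
tcp_rot: [-1.571, -0.0, 1.141]
ft_force: [0.9, 1.6, 0.6]
opening: 1.001
```

```bash
python3 - <<'E'
from h import *
plan(416,-124,180,1.089)
E
```

```text
at [421.7 197.7 253.8] yaw 1.141 tilt 0.01 t 0.98 op 1.001 F [0.9 1.6 0.6]
shift cm [-29.49   7.38 -12.88] ry 0.052
```

Emit:
move_arm(
  rows=[
    {"tx": -2.95,"ty": 0.74,"tz": -1.29,"rx": 0,"ry": 0,"rz": 0,"grip": 50},
    {"tx": -2.95,"ty": 0.74,"tz": -1.29,"rx": 0,"ry": 0,"rz": 0,"grip": 50},
    {"tx": -2.95,"ty": 0.74,"tz": -1.29,"rx": 0,"ry": 0,"rz": 0,"grip": 50},
    {"tx": -2.95,"ty": 0.74,"tz": -1.29,"rx": 0,"ry": 0,"rz": 0,"grip": 50},
    {"tx": -2.95,"ty": 0.74,"tz": -1.29,"rx": 0,"ry": 0,"rz": 0,"grip": 50},
    {"tx": -2.95,"ty": 0.74,"tz": -1.29,"rx": 0,"ry": 0,"rz": 0,"grip": 50},
    {"tx": -2.95,"ty": 0.74,"tz": -1.29,"rx": 0,"ry": 0,"rz": 0,"grip": 50},
    {"tx": -2.95,"ty": 0.74,"tz": -1.29,"rx": 0,"ry": 0,"rz": 0,"grip": 50},
    {"tx": -2.95,"ty": 0.74,"tz": -1.29,"rx": 0,"ry": 0,"rz": 0,"grip": 50},
    {"tx": -2.95,"ty": 0.74,"tz": -1.29,"rx": 0,"ry": 0.05,"rz": 0,"grip": 50},
  ],
)

```text
t: 1.82
eef_pos: [415.4, -124.0, 179.3]
tcp_rot: [-1.571, -0.0, 1.092]
ft_force: [0.4, 0.3, 0.2]
opening: 0.503
```

```bash
python3 - <<'E'
from h import *
plan(416,-124,67,1.089)
shot('wrist','w1'); plan(416,-124,67,1.089)
E
```

```text
at [ 415.4 -124.   179.3] yaw 1.092 tilt 0.01 t 1.82 op 0.503 F [0.4 0.3 0.2]
shift cm [ 0.02 11.23 -0.05] ry 0.003
at [ 415.8 -127.9  178.2] yaw 1.084 tilt 0.05 t 1.87 op 0.502 F [ 1.8 -2.  -0.6]
shift cm [ 0.36 11.12  0.17] ry -0.005
```

View pics/w1.png

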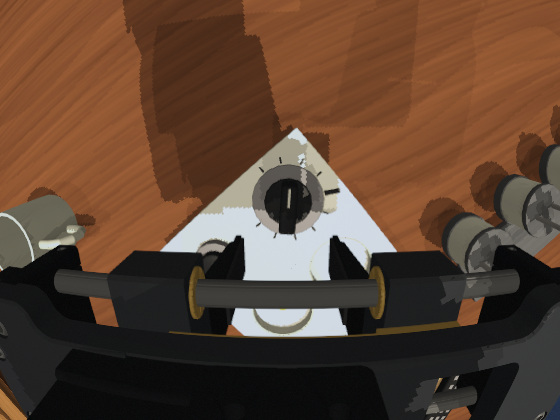

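The dial bar shows at (288,205), upright between the jaws, so the yaw is right. Next I check the dial's position with the wrist camera once the arm has settled, then descend.

```bash
python3 - <<'E'
from h import *
shot('wrist','w2'); crop('w2',230,120,360,260,5,'c3'); plan(416,-124,67,1.089)
E
```

```text
at [ 415.7 -125.7  178.7] yaw 1.085 tilt 0.05 t 1.92 op 0.498 F [-1.1  0.4  0.6]
shift cm [ 0.17 11.17  0.04] ry -0.004
```

View pics/c3.png

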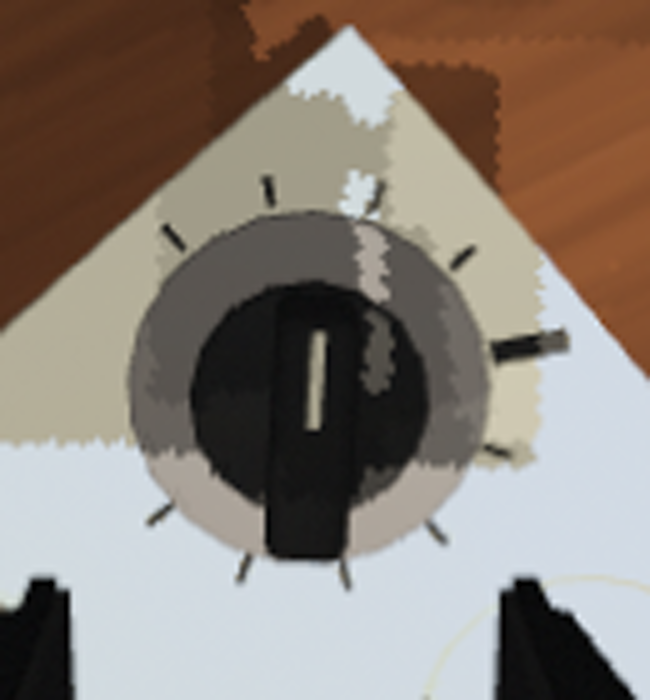

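```bash
python3 - <<'E'
from h import *
def c(l,x0,y0,s): return [((a+.5)/s-.5+x0,(b+.5)/s-.5+y0) for a,b in l]
print(pts('w2',c([(320,288),(318,330),(313,430),(308,470),(300,556)],230,120,5),74).round(1))
print(pts('w2',c([(348,28),(530,347)],230,120,5),30).round(1))
th=.2321;Q=np.array([[np.cos(th),-np.sin(th)],[np.sin(th),np.cos(th)]]);print(Q@[-130,95]+[507.96,-148.43])
k=np.load('pics/w2.npz');print(k['d'][[150+120-90,200,210,214,220],[293]*5])
for v in range(176,234,4): print(v,pts('w2',[(293,v)]).round(1))
E
```

```text
[[ 392.  -108.4   74. ]
 [ 397.9 -111.9   74. ]
 [ 412.2 -120.3   74. ]
 [ 417.8 -124.2   74. ]
 [ 430.3 -132.2   74. ]]
[[358.1 -83.8  30. ]
 [427.2 -80.8  30. ]]
[359.59382229 -85.88020136]
[277.08514 260.9181  264.51404 264.31296 266.93564]
176 [[ 395.8 -110.3   41. ]]
180 [[ 396.6 -111.    56.3]]
184 [[ 396.8 -111.5   73.2]]
188 [[ 399.1 -112.8   76.3]]
192 [[ 402.1 -114.4   75.7]]
196 [[ 405.1 -115.9   75.5]]
200 [[ 407.8 -117.3   76.4]]
204 [[ 410.7 -118.9   76.5]]
208 [[ 413.8 -120.5   76. ]]
212 [[ 416.6 -121.9   76.7]]
216 [[ 419.9 -123.7   75.3]]
220 [[ 423.1 -125.3   74.7]]
224 [[ 425.7 -126.7   76.4]]
228 [[ 428.8 -128.3   76.2]]
232 [[ 432.4 -130.2   74.4]]
```

```bash
python3 - <<'E'
from h import *
plan(415.3,-123,67,1.02)
E
```

```text
at [ 415.7 -125.7  178.7] yaw 1.085 tilt 0.05 t 1.92 op 0.498 F [-1.1  0.4  0.6]
shift cm [ 0.22 11.17  0.15] ry 0.065
```

Emit:
move_arm(
  rows=[
    {"tx": 0,"ty": 1.5,"tz": 0,"rx": 0,"ry": 0.065,"rz": 0,"grip": 50},
    {"tx": 0,"ty": 2,"tz": 0,"rx": 0,"ry": 0,"rz": 0,"grip": 50},
    {"tx": 0,"ty": 2,"tz": 0,"rx": 0,"ry": 0,"rz": 0,"grip": 50},
    {"tx": 0,"ty": 2,"tz": 0,"rx": 0,"ry": 0,"rz": 0,"grip": 50},
    {"tx": 0,"ty": 1,"tz": 0,"rx": 0,"ry": 0,"rz": 0,"grip": 50},
    {"tx": 0,"ty": 0,"tz": 0,"rx": 0,"ry": 0,"rz": 0,"grip": 50},
    {"tx": 0,"ty": 0,"tz": 0,"rx": 0,"ry": 0,"rz": 0,"grip": 50},
  ],
)

```text
t: 2.5
eef_pos: [415.7, -121.9, 94.6]
tcp_rot: [-1.57, -0.0, 1.027]
ft_force: [0.2, 0.0, 1.1]
opening: 0.497
```

```bash
python3 - <<'E'
from h import *
plan(415.3,-123,66,1.02)
E
```

```text
at [ 415.7 -121.9   94.6] yaw 1.027 tilt 0.07 t 2.5 op 0.497 F [0.2 0.  1.1]
shift cm [-0.12  2.86 -0.02] ry 0.007
```

Emit:
move_arm(
  rows=[
    {"tx": -0.1,"ty": 1.4,"tz": 0,"rx": 0,"ry": 0,"rz": 0,"grip": 50},
    {"tx": 0,"ty": 1.4,"tz": 0,"rx": 0,"ry": 0,"rz": 0,"grip": 50},
    {"tx": 0,"ty": 0,"tz": 0,"rx": 0,"ry": 0,"rz": 0,"grip": 50},
    {"tx": 0,"ty": 0,"tz": 0,"rx": 0,"ry": 0,"rz": 0,"grip": 5},
    {"tx": 0,"ty": 0,"tz": 0,"rx": 0,"ry": 0,"rz": 0,"grip": 5},
    {"tx": 0,"ty": 0,"tz": 0,"rx": 0,"ry": 0,"rz": 0,"grip": 5},
    {"tx": 0,"ty": 0,"tz": 0,"rx": 0,"ry": 0,"rz": 0,"grip": 5},
    {"tx": 0,"ty": 0,"tz": 0,"rx": 0,"ry": 0,"rz": 0,"grip": 5},
    {"tx": 0,"ty": 0,"tz": 0,"rx": 0,"ry": 0,"rz": 0,"grip": 5},
  ],
)

```text
t: 3.25
eef_pos: [415.6, -123.1, 67.0]
tcp_rot: [-1.572, -0.0, 1.026]
ft_force: [7.1, 15.0, 5.2]
opening: 0.142
```

```bash
python3 - <<'E'
from h import *
plan(415.3,-123,66,-.291); print(env.state()['moment'])
E
```

```text
at [ 415.6 -123.1   67. ] yaw 1.026 tilt 0.05 t 3.25 op 0.142 F [ 7.1 15.   5.2]
shift cm [-0.    0.1   0.03] ry 1.317
[ 2.83626175 -1.28184163 -0.02781085]
```

Emit:
move_arm(
  rows=[
    {"tx": 0.1,"ty": 0,"tz": 0,"rx": 0,"ry": 0,"rz": 0,"grip": 5},
    {"tx": 0,"ty": 0,"tz": 0,"rx": 0,"ry": 0,"rz": 0,"grip": 5},
    {"tx": 0,"ty": 0,"tz": 0,"rx": 0,"ry": 0,"rz": 0,"grip": 5},
  ],
)

```text
t: 3.5
eef_pos: [415.7, -122.8, 67.0]
tcp_rot: [-1.571, 0.0, 1.026]
ft_force: [-3.6, -5.5, 5.6]
opening: 0.146
```

Emit:
move_arm(
  rows=[
    {"tx": 0,"ty": 0,"tz": 0,"rx": 0,"ry": 0.06,"rz": 0,"grip": 5},
    {"tx": 0,"ty": 0,"tz": 0,"rx": 0,"ry": 0.12,"rz": 0,"grip": 5},
    {"tx": 0,"ty": 0,"tz": 0,"rx": 0,"ry": 0.12,"rz": 0,"grip": 5},
    {"tx": 0,"ty": 0,"tz": 0,"rx": 0,"ry": 0.12,"rz": 0,"grip": 5},
    {"tx": 0,"ty": 0,"tz": 0,"rx": 0,"ry": 0.12,"rz": 0,"grip": 5},
    {"tx": 0,"ty": 0,"tz": 0,"rx": 0,"ry": 0.12,"rz": 0,"grip": 5},
  ],
)

```text
t: 4.0
eef_pos: [414.9, -123.4, 67.0]
tcp_rot: [-1.571, 0.002, 0.361]
ft_force: [-13.6, -17.5, 8.9]
opening: 0.141
```

```bash
python3 - <<'E'
from h import *
plan(415.7,-122.7,66,-.291); print(env.state()['moment'])
E
```

```text
at [ 414.9 -123.4   67. ] yaw 0.361 tilt 0.1 t 4.0 op 0.141 F [-13.6 -17.5   8.9]
shift cm [0.09 0.1  0.04] ry 0.652
[-3.55261161  2.53562967  0.06737813]
```

Emit:
move_arm(
  rows=[
    {"tx": -0.06,"ty": 0,"tz": -0.04,"rx": 0,"ry": 0.11,"rz": 0,"grip": 5},
    {"tx": 0,"ty": 0,"tz": 0,"rx": 0,"ry": 0.11,"rz": 0,"grip": 5},
    {"tx": 0,"ty": 0,"tz": 0,"rx": 0,"ry": 0.11,"rz": 0,"grip": 5},
    {"tx": 0,"ty": 0,"tz": 0,"rx": 0,"ry": 0.11,"rz": 0,"grip": 5},
    {"tx": 0,"ty": 0,"tz": 0,"rx": 0,"ry": 0.11,"rz": 0,"grip": 5},
    {"tx": 0,"ty": 0,"tz": 0,"rx": 0,"ry": 0.1,"rz": 0,"grip": 5},
    {"tx": 0,"ty": 0,"tz": 0,"rx": 0,"ry": 0,"rz": 0,"grip": 5},
    {"tx": 0,"ty": 0,"tz": 0,"rx": 0,"ry": 0,"rz": 0,"grip": 5},
    {"tx": 0,"ty": 0,"tz": 0,"rx": 0,"ry": 0,"rz": 0,"grip": 5},
  ],
)

```text
t: 4.75
eef_pos: [413.9, -123.4, 67.0]
tcp_rot: [-1.572, 0.003, -0.283]
ft_force: [-13.8, -13.1, 12.1]
opening: 0.144
```

```bash
python3 - <<'E'
from h import *
plan(415.7,-122.7,66,-.291); print(env.state()['moment'])
E
```

```text
at [ 413.9 -123.4   67. ] yaw -0.283 tilt 0.16 t 4.75 op 0.144 F [-13.8 -13.1  12.1]
shift cm [0.16 0.1  0.12] ry 0.008
[-2.62809515  2.64700649  0.00646235]
```

Turned. I'll open, rise, and check the dial in the pictures.

Emit:
move_arm(
  rows=[
    {"tx": 0,"ty": 0,"tz": 0,"rx": 0,"ry": 0,"rz": 0,"grip": 50},
    {"tx": 0,"ty": 0,"tz": 0,"rx": 0,"ry": 0,"rz": 0,"grip": 50},
    {"tx": 0,"ty": 0,"tz": 0,"rx": 0,"ry": 0,"rz": 0,"grip": 50},
    {"tx": 0,"ty": -1,"tz": 0,"rx": 0,"ry": 0,"rz": 0,"grip": 50},
    {"tx": 0,"ty": -3,"tz": 0,"rx": 0,"ry": 0,"rz": 0,"grip": 50},
    {"tx": 0,"ty": -4,"tz": 0,"rx": 0,"ry": 0,"rz": 0,"grip": 50},
    {"tx": 0,"ty": -4,"tz": 0,"rx": 0,"ry": 0,"rz": 0,"grip": 50},
    {"tx": 0,"ty": -3,"tz": 0,"rx": 0,"ry": 0,"rz": 0,"grip": 50},
    {"tx": 0,"ty": 0,"tz": 0,"rx": 0,"ry": 0,"rz": 0,"grip": 50},
    {"tx": 0,"ty": 0,"tz": 0,"rx": 0,"ry": 0,"rz": 0,"grip": 50},
  ],
)

```text
t: 5.58
eef_pos: [415.8, -123.0, 217.9]
tcp_rot: [-1.571, -0.004, -0.284]
ft_force: [-0.7, 0.2, -0.1]
opening: 0.504
```

```bash
python3 - <<'E'
from h import *
shot('wrist','w3'); crop('w3',210,100,370,260,4,'c4'); plan(440,30,220,-1.456)
E
```

```text
at [ 415.3 -122.8  216.6] yaw -0.284 tilt 0.05 t 5.63 op 0.497 F [-0.  -0.4 -1.3]
shift cm [-1.9  -0.34 15.36] ry 1.172
```

View pics/c4.png

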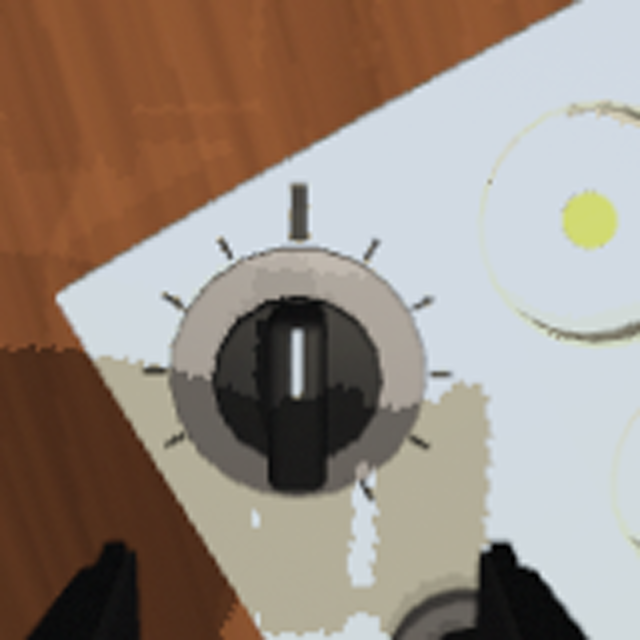

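The pointer (297,360 in the crop) lines up with the thick mark (299,212), so the dial is set. Next I turn and move above lantern3, the one nearest the dock.

Emit:
move_arm(
  rows=[
    {"tx": 0,"ty": -0.3,"tz": 0,"rx": 0,"ry": 0.118,"rz": 0,"grip": 55},
    {"tx": 0,"ty": -0.3,"tz": 0,"rx": 0,"ry": 0.118,"rz": 0,"grip": 55},
    {"tx": 0,"ty": -0.3,"tz": 0,"rx": 0,"ry": 0.118,"rz": 0,"grip": 55},
    {"tx": 0,"ty": -0.3,"tz": 0,"rx": 0,"ry": 0.118,"rz": 0,"grip": 55},
    {"tx": 0,"ty": -0.3,"tz": 0,"rx": 0,"ry": 0.118,"rz": 0,"grip": 55},
    {"tx": 0,"ty": 0,"tz": 0,"rx": 0,"ry": 0.118,"rz": 0,"grip": 55},
    {"tx": 0,"ty": 0,"tz": 0,"rx": 0,"ry": 0.118,"rz": 0,"grip": 55},
    {"tx": 0,"ty": 0,"tz": 0,"rx": 0,"ry": 0.118,"rz": 0,"grip": 55},
    {"tx": 0,"ty": 0,"tz": 0,"rx": 0,"ry": 0.118,"rz": 0,"grip": 55},
    {"tx": 0,"ty": 0,"tz": 0,"rx": 0,"ry": 0.118,"rz": 0,"grip": 55},
  ],
)

```text
t: 6.47
eef_pos: [414.9, -122.7, 229.9]
tcp_rot: [-1.574, 0.002, -1.47]
ft_force: [-0.1, -0.1, 0.6]
opening: 0.55
```

```bash
python3 - <<'E'
from h import *
plan(540,28,230,-1.456)
E
```

```text
at [ 414.9 -122.7  229.9] yaw -1.47 tilt 0.19 t 6.47 op 0.55 F [-0.1 -0.1  0.6]
shift cm [-13.73  -0.03  13.96] ry -0.014
```

Emit:
move_arm(
  rows=[
    {"tx": -2.3,"ty": 0,"tz": 2.33,"rx": 0,"ry": 0,"rz": 0,"grip": 55},
    {"tx": -2.3,"ty": 0,"tz": 2.33,"rx": 0,"ry": 0,"rz": 0,"grip": 55},
    {"tx": -2.3,"ty": 0,"tz": 2.33,"rx": 0,"ry": 0,"rz": 0,"grip": 55},
    {"tx": -2.3,"ty": 0,"tz": 2.33,"rx": 0,"ry": 0,"rz": 0,"grip": 55},
    {"tx": -2.3,"ty": 0,"tz": 2.33,"rx": 0,"ry": 0,"rz": 0,"grip": 55},
    {"tx": -2.3,"ty": 0,"tz": 2.33,"rx": 0,"ry": 0,"rz": 0,"grip": 55},
    {"tx": 0,"ty": 0,"tz": 0,"rx": 0,"ry": 0,"rz": 0,"grip": 55},
    {"tx": 0,"ty": 0,"tz": 0,"rx": 0,"ry": 0,"rz": 0,"grip": 55},
    {"tx": 0,"ty": 0,"tz": 0,"rx": 0,"ry": 0,"rz": 0,"grip": 55},
  ],
)

```text
t: 7.22
eef_pos: [538.9, 29.1, 230.0]
tcp_rot: [-1.574, 0.001, -1.463]
ft_force: [-0.3, -0.6, 0.4]
opening: 0.55
```

```bash
python3 - <<'E'
from h import *
shot('wrist','w4'); plan(540,28,141,-1.456)
E
```

```text
at [538.9  28.7 230.5] yaw -1.464 tilt 0.13 t 7.27 op 0.547 F [ 0.3 -0.4 -0.4]
shift cm [0.08 8.95 0.13] ry -0.008
```

View pics/w4.png

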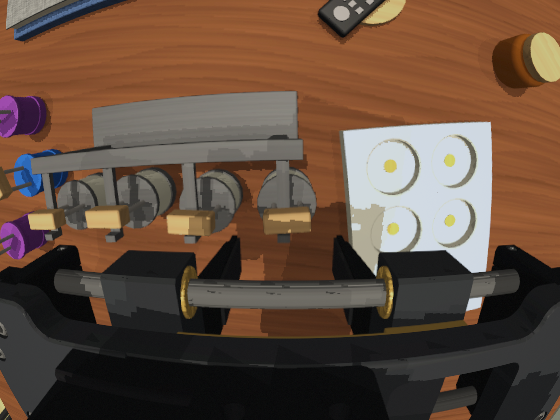

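The wrist view shows the rack's handles at (287,218), (191,222), (107,216) and (46,219). Lantern3's handle is centred between the fingers. I'll enlarge it to measure.

```bash
python3 - <<'E'
from h import *
crop('w4',150,190,330,260,4.4,'c5')
crop('w4',340,120,500,280,4,'c6')
E
```

```text
(no output)
```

View pics/c5.png

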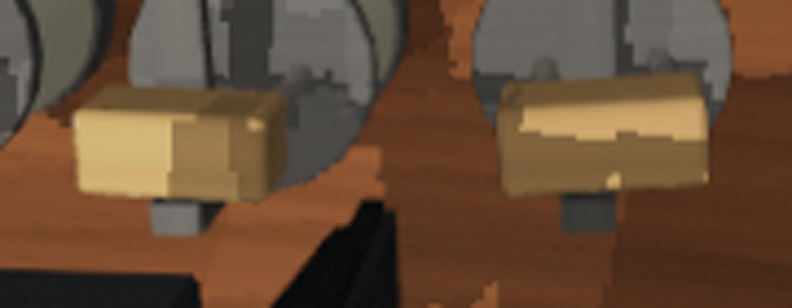

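View pics/c6.png

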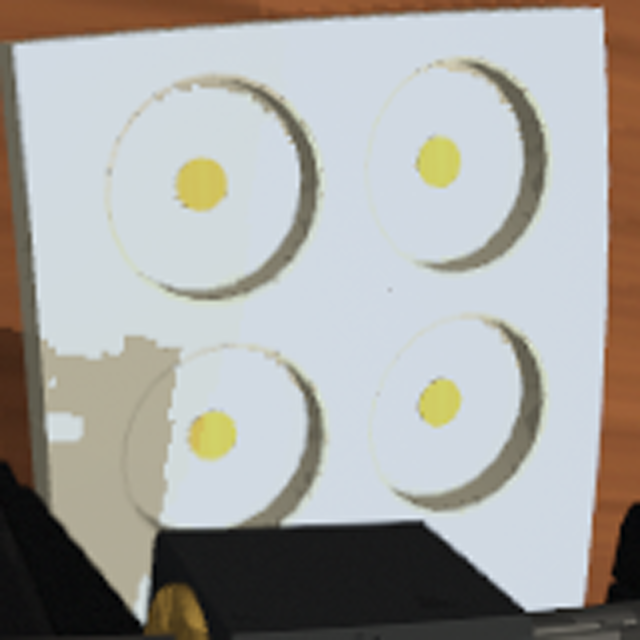

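```bash
python3 - <<'E'
from h import *
def c(l,x0,y0,s): return [((a+.5)/s-.5+x0,(b+.5)/s-.5+y0) for a,b in l]
P=c([(497,112),(706,95),(708,182),(507,193),(603,146),(75,112),(268,120),(265,198),(80,192),(172,156)],150,190,4.4)
print(pts('w4',P,150).round(1)); print(pts('w4',P)[[4,9]].round(1))
print(pts('w4',c([(201,184),(438,162),(212,434),(439,402)],340,120,4),14).round(1))
E
```

```text
[[542.5  47.8 150. ]
 [549.2  13.  150. ]
 [533.9  10.7 150. ]
 [528.2  44.8 150. ]
 [538.4  29.3 150. ]
 [534.3 122.8 150. ]
 [536.8  87.2 150. ]
 [522.4  87.2 150. ]
 [519.3 121.9 150. ]
 [528.2 104.4 150. ]]
[[539.1  29.4 152.1]
 [529.  103.7 152.2]]
[[ 578.6  -88.6   14. ]
 [ 596.7 -166.6   14. ]
 [ 502.8 -106.3   14. ]
 [ 520.8 -184.3   14. ]]
```

The wrist and top measurements differ by a constant (-1.8,+1.7) mm. The dial grip forces favoured the wrist readings, so I use those. Descending on lantern3.

Emit:
move_arm(
  rows=[
    {"tx": 0,"ty": 2.2,"tz": 0,"rx": 0,"ry": -0.04,"rz": 0,"grip": 55},
    {"tx": 0,"ty": 2.2,"tz": 0,"rx": 0,"ry": 0,"rz": 0,"grip": 55},
    {"tx": 0,"ty": 2.0,"tz": 0,"rx": 0,"ry": 0,"rz": 0,"grip": 55},
    {"tx": 0,"ty": 1.5,"tz": 0,"rx": 0,"ry": 0,"rz": 0,"grip": 55},
    {"tx": 0,"ty": 1,"tz": 0,"rx": 0,"ry": 0,"rz": 0,"grip": 55},
    {"tx": 0,"ty": 0,"tz": 0,"rx": 0,"ry": 0,"rz": 0,"grip": 55},
    {"tx": 0,"ty": 0,"tz": 0,"rx": 0,"ry": 0,"rz": 0,"grip": 55},
  ],
)

```text
t: 7.85
eef_pos: [539.5, 28.6, 142.7]
tcp_rot: [-1.571, 0.0, -1.425]
ft_force: [-0.4, -0.9, 0.5]
opening: 0.552
```

```bash
python3 - <<'E'
from h import *
plan(538.4,29.3,141,-1.42)
E
```

```text
at [539.5  28.6 142.7] yaw -1.425 tilt 0.04 t 7.85 op 0.552 F [-0.4 -0.9  0.5]
shift cm [-0.09  0.17 -0.1 ] ry -0.005
```

Emit:
move_arm(
  rows=[
    {"tx": -0.1,"ty": 0.15,"tz": -0.1,"rx": 0,"ry": 0,"rz": 0,"grip": 20},
    {"tx": 0,"ty": 0,"tz": 0,"rx": 0,"ry": 0,"rz": 0,"grip": 20},
    {"tx": 0,"ty": 0,"tz": 0,"rx": 0,"ry": 0,"rz": 0,"grip": 20},
    {"tx": 0,"ty": 0,"tz": 0,"rx": 0,"ry": 0,"rz": 0,"grip": 20},
    {"tx": 0,"ty": 0,"tz": 0,"rx": 0,"ry": 0,"rz": 0,"grip": 20},
    {"tx": 0,"ty": 0,"tz": 0,"rx": 0,"ry": 0,"rz": 0,"grip": 20},
  ],
)

```text
t: 8.35
eef_pos: [538.8, 29.9, 141.9]
tcp_rot: [-1.57, -0.0, -1.424]
ft_force: [-1.9, -1.7, 7.5]
opening: 0.375
```

```bash
python3 - <<'E'
from h import *
plan(538.4,29.3,164,-1.42)
E
```

```text
at [538.8  29.9 141.9] yaw -1.424 tilt 0.07 t 8.35 op 0.375 F [-1.9 -1.7  7.5]
shift cm [ 0.06 -2.21 -0.04] ry -0.004
```

Opening is 35.6 mm, so the handle is gripped. Raise 23 mm, then draw out 60 mm.

Emit:
move_arm(
  rows=[
    {"tx": 0,"ty": -0.8,"tz": 0,"rx": 0,"ry": 0,"rz": 0,"grip": 20},
    {"tx": 0,"ty": -0.8,"tz": 0,"rx": 0,"ry": 0,"rz": 0,"grip": 20},
    {"tx": 0,"ty": -0.6,"tz": 0,"rx": 0,"ry": 0,"rz": 0,"grip": 20},
    {"tx": 0,"ty": 0,"tz": 0,"rx": 0,"ry": 0,"rz": 0,"grip": 20},
    {"tx": 0,"ty": 0,"tz": -1,"rx": 0,"ry": 0,"rz": 0,"grip": 20},
    {"tx": 0,"ty": 0,"tz": -1.5,"rx": 0,"ry": 0,"rz": 0,"grip": 20},
    {"tx": 0,"ty": 0,"tz": -1.5,"rx": 0,"ry": 0,"rz": 0,"grip": 20},
    {"tx": 0,"ty": 0,"tz": -1.5,"rx": 0,"ry": 0,"rz": 0,"grip": 20},
    {"tx": 0,"ty": 0,"tz": -0.8,"rx": 0,"ry": 0,"rz": 0,"grip": 20},
    {"tx": 0,"ty": 0,"tz": 0,"rx": 0,"ry": 0,"rz": 0,"grip": 20},
  ],
)

```text
t: 9.18
eef_pos: [474.4, 20.7, 163.1]
tcp_rot: [-1.572, 0.0, -1.424]
ft_force: [0.0, -0.6, -2.0]
opening: 0.373
```

```bash
python3 - <<'E'
from h import *
plan(476,20,275,-1.339)
E
```

```text
at [474.4  20.7 163.1] yaw -1.424 tilt 0.08 t 9.18 op 0.373 F [ 0.  -0.6 -2. ]
shift cm [  0.09 -11.19   0.13] ry -0.085
```

Emit:
move_arm(
  rows=[
    {"tx": 0,"ty": -2,"tz": 0,"rx": 0,"ry": -0.045,"rz": 0,"grip": 20},
    {"tx": 0,"ty": -2.5,"tz": 0,"rx": 0,"ry": -0.04,"rz": 0,"grip": 20},
    {"tx": 0,"ty": -2,"tz": 0,"rx": 0,"ry": 0,"rz": 0,"grip": 20},
  ],
)

```text
t: 9.43
eef_pos: [476.8, 20.8, 229.3]
tcp_rot: [-1.57, -0.0, -1.337]
ft_force: [0.2, 0.1, -2.7]
opening: 0.373
```

```bash
python3 - <<'E'
from h import *
plan(596.9,-166.4,230,-1.339)
E
```

```text
at [476.8  20.8 229.3] yaw -1.337 tilt 0.02 t 9.43 op 0.373 F [ 0.2  0.1 -2.7]
shift cm [20.99 -0.07  7.34] ry 0.002
```

Emit:
move_arm(
  rows=[
    {"tx": 1.5,"ty": 0,"tz": 0.52,"rx": 0,"ry": 0,"rz": 0,"grip": 20},
    {"tx": 3.0,"ty": 0,"tz": 1.05,"rx": 0,"ry": 0,"rz": 0,"grip": 20},
    {"tx": 3.0,"ty": 0,"tz": 1.05,"rx": 0,"ry": 0,"rz": 0,"grip": 20},
    {"tx": 3.0,"ty": 0,"tz": 1.05,"rx": 0,"ry": 0,"rz": 0,"grip": 20},
    {"tx": 3.0,"ty": 0,"tz": 1.05,"rx": 0,"ry": 0,"rz": 0,"grip": 20},
    {"tx": 3.0,"ty": 0,"tz": 1.05,"rx": 0,"ry": 0,"rz": 0,"grip": 20},
    {"tx": 3.0,"ty": 0,"tz": 1.05,"rx": 0,"ry": 0,"rz": 0,"grip": 20},
    {"tx": 1.5,"ty": 0,"tz": 0.52,"rx": 0,"ry": 0,"rz": 0,"grip": 20},
    {"tx": 0,"ty": 0,"tz": 0,"rx": 0,"ry": 0,"rz": 0,"grip": 20},
    {"tx": 0,"ty": 0,"tz": 0,"rx": 0,"ry": 0,"rz": 0,"grip": 20},
  ],
)

```text
t: 10.27
eef_pos: [596.1, -167.3, 227.3]
tcp_rot: [-1.572, 0.001, -1.34]
ft_force: [-0.5, 0.3, -2.1]
opening: 0.375
```

```bash
python3 - <<'E'
from h import *
plan(596.9,-166.4,150,-1.339); shot('wrist','w5'); plan(596.9,-166.4,150,-1.339)
E
```

```text
at [ 596.1 -167.3  227.3] yaw -1.34 tilt 0.06 t 10.27 op 0.375 F [-0.5  0.3 -2.1]
shift cm [-0.06  7.73  0.11] ry -0.001
at [ 595.7 -166.5  227.6] yaw -1.339 tilt 0.07 t 10.32 op 0.377 F [-0.  -0.4 -2. ]
shift cm [0.03 7.76 0.12] ry -0.0
```

View pics/w5.png

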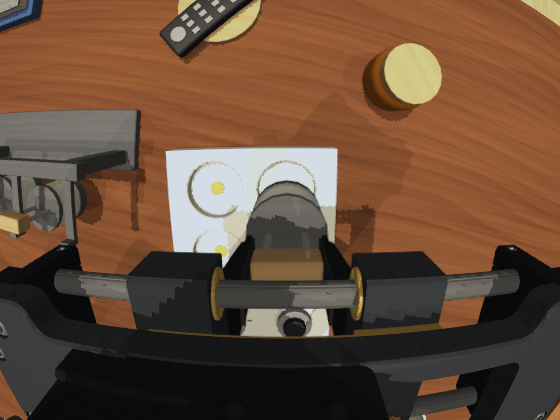

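Lantern3 hangs upright over the far right well (mouth at 287,178). Lowering.

Emit:
move_arm(
  rows=[
    {"tx": 0,"ty": 1.5,"tz": 0.1,"rx": 0,"ry": 0,"rz": 0,"grip": 20},
    {"tx": 0,"ty": 2,"tz": 0,"rx": 0,"ry": 0,"rz": 0,"grip": 20},
    {"tx": 0,"ty": 2,"tz": 0,"rx": 0,"ry": 0,"rz": 0,"grip": 20},
    {"tx": 0,"ty": 1.5,"tz": 0,"rx": 0,"ry": 0,"rz": 0,"grip": 20},
    {"tx": 0,"ty": 0.3,"tz": 0,"rx": 0,"ry": 0,"rz": 0,"grip": 20},
    {"tx": 0,"ty": 0,"tz": 0,"rx": 0,"ry": 0,"rz": 0,"grip": 20},
    {"tx": 0,"ty": 0,"tz": 0,"rx": 0,"ry": 0,"rz": 0,"grip": 20},
  ],
)

```text
t: 10.9
eef_pos: [597.2, -166.0, 156.1]
tcp_rot: [-1.57, -0.0, -1.338]
ft_force: [-0.7, -0.5, -1.9]
opening: 0.378
```

```bash
python3 - <<'E'
from h import *
plan(596.9,-166.4,131,-1.339)
E
```

```text
at [ 597.2 -166.   156.1] yaw -1.338 tilt 0.05 t 10.9 op 0.378 F [-0.7 -0.5 -1.9]
shift cm [ 0.03  2.51 -0.04] ry 0.001
```

Emit:
move_arm(
  rows=[
    {"tx": 0,"ty": 0.5,"tz": 0,"rx": 0,"ry": 0,"rz": 0,"grip": 20},
    {"tx": 0,"ty": 0.5,"tz": 0,"rx": 0,"ry": 0,"rz": 0,"grip": 20},
    {"tx": 0,"ty": 0.5,"tz": 0,"rx": 0,"ry": 0,"rz": 0,"grip": 20},
    {"tx": 0,"ty": 0.4,"tz": 0,"rx": 0,"ry": 0,"rz": 0,"grip": 20},
    {"tx": 0,"ty": 0.4,"tz": 0,"rx": 0,"ry": 0,"rz": 0,"grip": 20},
    {"tx": 0,"ty": 0.1,"tz": 0,"rx": 0,"ry": 0,"rz": 0,"grip": 20},
    {"tx": 0,"ty": 0,"tz": 0,"rx": 0,"ry": 0,"rz": 0,"grip": 20},
    {"tx": 0,"ty": 0,"tz": 0,"rx": 0,"ry": 0,"rz": 0,"grip": 20},
  ],
)

```text
t: 11.57
eef_pos: [596.9, -166.5, 131.0]
tcp_rot: [-1.571, 0.0, -1.339]
ft_force: [0.1, 0.1, -3.4]
opening: 0.379
```

Emit:
move_arm(
  rows=[
    {"tx": 0,"ty": 0.1,"tz": 0,"rx": 0,"ry": 0,"rz": 0,"grip": 20},
    {"tx": 0,"ty": 0,"tz": 0,"rx": 0,"ry": 0,"rz": 0,"grip": 20},
    {"tx": 0,"ty": 0,"tz": 0,"rx": 0,"ry": 0,"rz": 0,"grip": 20},
  ],
)

```text
t: 11.82
eef_pos: [597.0, -166.6, 130.9]
tcp_rot: [-1.57, -0.0, -1.339]
ft_force: [-1.6, 1.1, 5.5]
opening: 0.376
```

The wrist force now points up, so the lantern is on the floor of the well. Release to 52 mm and rise.

Emit:
move_arm(
  rows=[
    {"tx": 0,"ty": 0,"tz": 0,"rx": 0,"ry": 0,"rz": 0,"grip": 55},
    {"tx": 0,"ty": 0,"tz": 0,"rx": 0,"ry": 0,"rz": 0,"grip": 55},
    {"tx": 0,"ty": 0,"tz": 0,"rx": 0,"ry": 0,"rz": 0,"grip": 55},
    {"tx": 0,"ty": -1,"tz": 0,"rx": 0,"ry": 0,"rz": 0,"grip": 55},
    {"tx": 0,"ty": -2,"tz": 0,"rx": 0,"ry": 0,"rz": 0,"grip": 55},
    {"tx": 0,"ty": -3,"tz": 0,"rx": 0,"ry": 0,"rz": 0,"grip": 55},
    {"tx": 0,"ty": -3.5,"tz": 0,"rx": 0,"ry": 0,"rz": 0,"grip": 55},
    {"tx": 0,"ty": -0.5,"tz": 0,"rx": 0,"ry": 0,"rz": 0,"grip": 55},
  ],
)

```text
t: 12.48
eef_pos: [598.5, -167.0, 236.4]
tcp_rot: [-1.564, -0.004, -1.339]
ft_force: [0.1, -0.3, 0.6]
opening: 0.551
```

```bash
python3 - <<'E'
from h import *
plan(528.2,104.4,230,-1.49); shot('wrist','w6'); shot('top','t1')
crop('w6',100,120,420,300,2.4,'c7');crop('t1',120,160,360,265,3.3,'c8')
E
```

```text
at [ 598.5 -167.   236.4] yaw -1.339 tilt 0.46 t 12.48 op 0.551 F [ 0.1 -0.3  0.6]
shift cm [-28.04   0.51  -0.61] ry 0.151
```

View pics/c7.png

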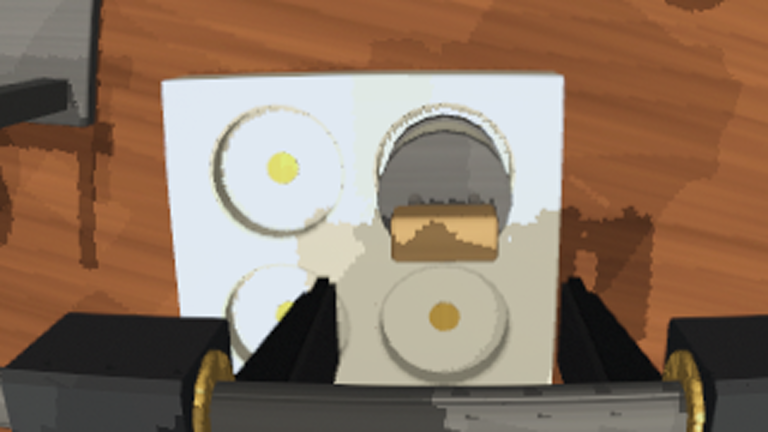

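View pics/c8.png

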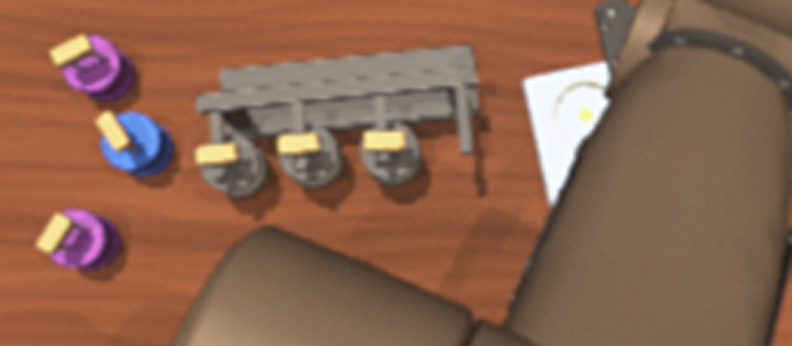

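Lantern3 stands in the well (crop 445,180). The three others still hang undisturbed. On to lantern2.

Emit:
move_arm(
  rows=[
    {"tx": -2,"ty": 0,"tz": 0,"rx": 0,"ry": 0,"rz": 0,"grip": 55},
    {"tx": -3.5,"ty": 0,"tz": -0.1,"rx": 0,"ry": 0,"rz": 0,"grip": 55},
    {"tx": -4,"ty": 0,"tz": -0.1,"rx": 0,"ry": 0,"rz": 0,"grip": 55},
    {"tx": -4,"ty": 0,"tz": -0.1,"rx": 0,"ry": 0,"rz": 0,"grip": 55},
    {"tx": -4,"ty": 0,"tz": -0.1,"rx": 0,"ry": 0,"rz": 0,"grip": 55},
    {"tx": -4,"ty": 0,"tz": -0.1,"rx": 0,"ry": 0,"rz": 0,"grip": 55},
    {"tx": -4,"ty": 0,"tz": -0.1,"rx": 0,"ry": 0.05,"rz": 0,"grip": 55},
    {"tx": -2.5,"ty": 0,"tz": 0,"rx": 0,"ry": 0.05,"rz": 0,"grip": 55},
    {"tx": 0,"ty": 0,"tz": 0,"rx": 0,"ry": 0.05,"rz": 0,"grip": 55},
    {"tx": 0,"ty": 0,"tz": 0,"rx": 0,"ry": 0,"rz": 0,"grip": 55},
  ],
)

```text
t: 13.42
eef_pos: [527.1, 106.3, 229.1]
tcp_rot: [-1.573, 0.0, -1.489]
ft_force: [-0.5, -1.2, -0.2]
opening: 0.552
```

Emit:
move_arm(
  rows=[
    {"tx": 0,"ty": 0,"tz": 0,"rx": 0,"ry": 0,"rz": 0,"grip": 55},
    {"tx": 0,"ty": 0,"tz": 0,"rx": 0,"ry": 0,"rz": 0,"grip": 55},
  ],
)

```text
t: 13.58
eef_pos: [527.9, 104.3, 229.5]
tcp_rot: [-1.572, 0.0, -1.488]
ft_force: [-0.3, 0.6, 0.0]
opening: 0.55
```

```bash
python3 - <<'E'
from h import *
plan(528.2,104.4,141,-1.49); shot('wrist','w7'); crop('w7',80,170,360,290,2.8,'c9')
E
```

```text
at [527.9 104.3 229.5] yaw -1.488 tilt 0.06 t 13.58 op 0.55 F [-0.3  0.6  0. ]
shift cm [-0.01  8.85  0.04] ry 0.002
```

View pics/c9.png

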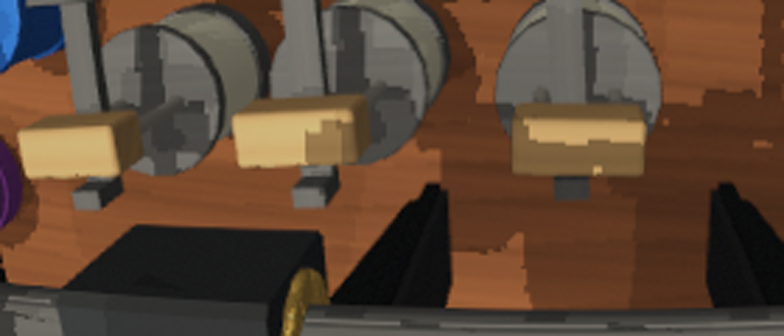

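```bash
python3 - <<'E'
from h import *
def c(l,x0,y0,s): return [((a+.5)/s-.5+x0,(b+.5)/s-.5+y0) for a,b in l]
print(pts('w7',c([(513,122),(645,118),(644,174),(513,174),(579,147),(235,115),(357,108),(357,163),(238,167),(297,138)],80,170,2.8),150).round(1))
E
```

```text
[[533.7 122.7 150. ]
 [537.6  88.  150. ]
 [522.   86.7 150. ]
 [519.2 121.8 150. ]
 [528.2 104.7 150. ]
 [529.2 200.4 150. ]
 [534.1 165.  150. ]
 [518.5 164.8 150. ]
 [514.  199.9 150. ]
 [524.1 182.  150. ]]
```

Lantern2's handle is at (528.2,104.7), and its corners match the 16×36 mm block. Descend and grip.

Emit:
move_arm(
  rows=[
    {"tx": 0,"ty": 2,"tz": 0,"rx": 0,"ry": 0,"rz": 0,"grip": 55},
    {"tx": 0,"ty": 2.2,"tz": 0,"rx": 0,"ry": 0,"rz": 0,"grip": 55},
    {"tx": 0,"ty": 2.0,"tz": 0,"rx": 0,"ry": 0,"rz": 0,"grip": 55},
    {"tx": 0,"ty": 1.5,"tz": 0,"rx": 0,"ry": 0,"rz": 0,"grip": 55},
    {"tx": 0,"ty": 1.1,"tz": 0,"rx": 0,"ry": 0,"rz": 0,"grip": 55},
    {"tx": 0,"ty": 0,"tz": 0,"rx": 0,"ry": 0,"rz": 0,"grip": 55},
    {"tx": 0,"ty": 0,"tz": 0,"rx": 0,"ry": 0,"rz": 0,"grip": 55},
    {"tx": 0,"ty": 0,"tz": 0,"rx": 0,"ry": 0,"rz": 0,"grip": 55},
  ],
)

```text
t: 14.3
eef_pos: [528.3, 104.5, 142.7]
tcp_rot: [-1.57, 0.0, -1.489]
ft_force: [-1.0, 0.1, 0.4]
opening: 0.55
```

Emit:
move_arm(
  rows=[
    {"tx": 0,"ty": 0,"tz": 0,"rx": 0,"ry": 0,"rz": 0,"grip": 20},
    {"tx": 0,"ty": 0,"tz": 0,"rx": 0,"ry": 0,"rz": 0,"grip": 20},
    {"tx": 0,"ty": 0,"tz": 0,"rx": 0,"ry": 0,"rz": 0,"grip": 20},
    {"tx": 0,"ty": 0,"tz": 0,"rx": 0,"ry": 0,"rz": 0,"grip": 20},
    {"tx": 0,"ty": 0,"tz": 0,"rx": 0,"ry": 0,"rz": 0,"grip": 20},
  ],
)

```text
t: 14.72
eef_pos: [528.1, 104.9, 142.7]
tcp_rot: [-1.57, -0.0, -1.489]
ft_force: [-0.4, -0.4, 5.0]
opening: 0.374
```

Emit:
move_arm(
  rows=[
    {"tx": 0,"ty": -0.8,"tz": 0,"rx": 0,"ry": 0,"rz": 0,"grip": 20},
    {"tx": 0,"ty": -0.8,"tz": 0,"rx": 0,"ry": 0,"rz": 0,"grip": 20},
    {"tx": 0,"ty": -0.6,"tz": 0,"rx": 0,"ry": 0,"rz": 0,"grip": 20},
    {"tx": 0,"ty": 0,"tz": 0,"rx": 0,"ry": 0,"rz": 0,"grip": 20},
    {"tx": 0,"ty": 0,"tz": -1,"rx": 0,"ry": 0,"rz": 0,"grip": 20},
    {"tx": 0,"ty": 0,"tz": -1.5,"rx": 0,"ry": 0,"rz": 0,"grip": 20},
    {"tx": 0,"ty": 0,"tz": -1.5,"rx": 0,"ry": 0,"rz": 0,"grip": 20},
    {"tx": 0,"ty": 0,"tz": -1.5,"rx": 0,"ry": 0,"rz": 0,"grip": 20},
    {"tx": 0,"ty": 0,"tz": -0.8,"rx": 0,"ry": 0,"rz": 0,"grip": 20},
    {"tx": 0,"ty": 0,"tz": 0,"rx": 0,"ry": 0,"rz": 0,"grip": 20},
  ],
)

```text
t: 15.55
eef_pos: [463.3, 99.7, 164.1]
tcp_rot: [-1.572, 0.0, -1.489]
ft_force: [0.5, 0.7, -1.1]
opening: 0.376
```

Emit:
move_arm(
  rows=[
    {"tx": 0,"ty": -2,"tz": 0,"rx": 0,"ry": -0.05,"rz": 0,"grip": 20},
    {"tx": 0,"ty": -3,"tz": 0,"rx": 0,"ry": -0.05,"rz": 0,"grip": 20},
    {"tx": 0,"ty": -3,"tz": 0,"rx": 0,"ry": -0.05,"rz": 0,"grip": 20},
    {"tx": 0,"ty": -3,"tz": 0,"rx": 0,"ry": 0,"rz": 0,"grip": 20},
  ],
)

```text
t: 15.88
eef_pos: [465.4, 99.7, 275.4]
tcp_rot: [-1.571, 0.0, -1.336]
ft_force: [0.5, -0.9, -1.7]
opening: 0.376
```

```bash
python3 - <<'E'
from h import *
plan(578.6,-88.5,275,-1.339)
E
```

```text
at [465.4  99.7 275.4] yaw -1.336 tilt 0.01 t 15.88 op 0.376 F [ 0.5 -0.9 -1.7]
shift cm [20.94  0.04  6.63] ry 0.003
```

Emit:
move_arm(
  rows=[
    {"tx": 1.5,"ty": 0,"tz": 0.47,"rx": 0,"ry": 0,"rz": 0,"grip": 20},
    {"tx": 3.0,"ty": 0,"tz": 0.95,"rx": 0,"ry": 0,"rz": 0,"grip": 20},
    {"tx": 3.0,"ty": 0,"tz": 0.95,"rx": 0,"ry": 0,"rz": 0,"grip": 20},
    {"tx": 3.0,"ty": 0,"tz": 0.95,"rx": 0,"ry": 0,"rz": 0,"grip": 20},
    {"tx": 3.0,"ty": 0,"tz": 0.95,"rx": 0,"ry": 0,"rz": 0,"grip": 20},
    {"tx": 3.0,"ty": 0,"tz": 0.95,"rx": 0,"ry": 0,"rz": 0,"grip": 20},
    {"tx": 3.0,"ty": 0,"tz": 0.95,"rx": 0,"ry": 0,"rz": 0,"grip": 20},
    {"tx": 1.45,"ty": 0,"tz": 0.46,"rx": 0,"ry": 0,"rz": 0,"grip": 20},
    {"tx": 0,"ty": 0,"tz": 0,"rx": 0,"ry": 0,"rz": 0,"grip": 20},
    {"tx": 0,"ty": 0,"tz": 0,"rx": 0,"ry": 0,"rz": 0,"grip": 20},
  ],
)

```text
t: 16.72
eef_pos: [577.8, -89.1, 273.5]
tcp_rot: [-1.572, 0.001, -1.34]
ft_force: [0.5, 0.1, -1.8]
opening: 0.377
```

```bash
python3 - <<'E'
from h import *
plan(578.6,-88.5,156,-1.339)
E
```

```text
at [577.8 -89.1 273.5] yaw -1.34 tilt 0.06 t 16.72 op 0.377 F [ 0.5  0.1 -1.8]
shift cm [-0.04 11.75  0.1 ] ry -0.001
```

Emit:
move_arm(
  rows=[
    {"tx": 0,"ty": 1.5,"tz": 0.05,"rx": 0,"ry": 0,"rz": 0,"grip": 20},
    {"tx": 0,"ty": 2.5,"tz": 0,"rx": 0,"ry": 0,"rz": 0,"grip": 20},
    {"tx": 0,"ty": 2.5,"tz": 0,"rx": 0,"ry": 0,"rz": 0,"grip": 20},
    {"tx": 0,"ty": 2.5,"tz": 0,"rx": 0,"ry": 0,"rz": 0,"grip": 20},
    {"tx": 0,"ty": 2,"tz": 0,"rx": 0,"ry": 0,"rz": 0,"grip": 20},
    {"tx": 0,"ty": 0.5,"tz": 0,"rx": 0,"ry": 0,"rz": 0,"grip": 20},
    {"tx": 0,"ty": 0,"tz": 0,"rx": 0,"ry": 0,"rz": 0,"grip": 20},
    {"tx": 0,"ty": 0,"tz": 0,"rx": 0,"ry": 0,"rz": 0,"grip": 20},
  ],
)

```text
t: 17.38
eef_pos: [578.6, -88.2, 160.1]
tcp_rot: [-1.57, -0.0, -1.338]
ft_force: [-0.3, -0.5, -0.4]
opening: 0.374
```

```bash
python3 - <<'E'
from h import *
plan(578.6,-88.5,131.5,-1.339)
E
```

```text
at [578.6 -88.2 160.1] yaw -1.338 tilt 0.05 t 17.38 op 0.374 F [-0.3 -0.5 -0.4]
shift cm [ 0.03  2.86 -0.01] ry 0.001
```

Emit:
move_arm(
  rows=[
    {"tx": 0,"ty": 0.6,"tz": 0,"rx": 0,"ry": 0,"rz": 0,"grip": 20},
    {"tx": 0,"ty": 0.6,"tz": 0,"rx": 0,"ry": 0,"rz": 0,"grip": 20},
    {"tx": 0,"ty": 0.6,"tz": 0,"rx": 0,"ry": 0,"rz": 0,"grip": 20},
    {"tx": 0,"ty": 0.5,"tz": 0,"rx": 0,"ry": 0,"rz": 0,"grip": 20},
    {"tx": 0,"ty": 0.4,"tz": 0,"rx": 0,"ry": 0,"rz": 0,"grip": 20},
    {"tx": 0,"ty": 0.15,"tz": 0,"rx": 0,"ry": 0,"rz": 0,"grip": 20},
    {"tx": 0,"ty": 0,"tz": 0,"rx": 0,"ry": 0,"rz": 0,"grip": 20},
    {"tx": 0,"ty": 0,"tz": 0,"rx": 0,"ry": 0,"rz": 0,"grip": 20},
  ],
)

```text
t: 18.05
eef_pos: [578.4, -88.8, 131.4]
tcp_rot: [-1.57, -0.0, -1.339]
ft_force: [-2.5, 0.8, 10.3]
opening: 0.379
```

Contact with the floor at 10 N. Release, rise and check.

Emit:
move_arm(
  rows=[
    {"tx": 0,"ty": 0,"tz": 0,"rx": 0,"ry": 0,"rz": 0,"grip": 55},
    {"tx": 0,"ty": 0,"tz": 0,"rx": 0,"ry": 0,"rz": 0,"grip": 55},
    {"tx": 0,"ty": 0,"tz": 0,"rx": 0,"ry": 0,"rz": 0,"grip": 55},
    {"tx": 0,"ty": -1,"tz": 0,"rx": 0,"ry": 0,"rz": 0,"grip": 55},
    {"tx": 0,"ty": -2,"tz": 0,"rx": 0,"ry": 0,"rz": 0,"grip": 55},
    {"tx": 0,"ty": -3,"tz": 0,"rx": 0,"ry": 0,"rz": 0,"grip": 55},
    {"tx": 0,"ty": -3,"tz": 0,"rx": 0,"ry": 0,"rz": 0,"grip": 55},
    {"tx": 0,"ty": -1,"tz": 0,"rx": 0,"ry": 0,"rz": 0,"grip": 55},
  ],
)

```text
t: 18.72
eef_pos: [579.4, -89.1, 235.3]
tcp_rot: [-1.566, -0.003, -1.339]
ft_force: [0.1, -0.8, 0.0]
opening: 0.546
```

```bash
python3 - <<'E'
from h import *
plan(524.1,182,230,-1.43); shot('wrist','w8'); crop('w8',60,100,500,310,1.8,'c10')
E
```

```text
at [579.4 -89.1 235.3] yaw -1.339 tilt 0.32 t 18.72 op 0.546 F [ 0.1 -0.8  0. ]
shift cm [-27.65   0.46   0.85] ry 0.091
```

View pics/c10.png

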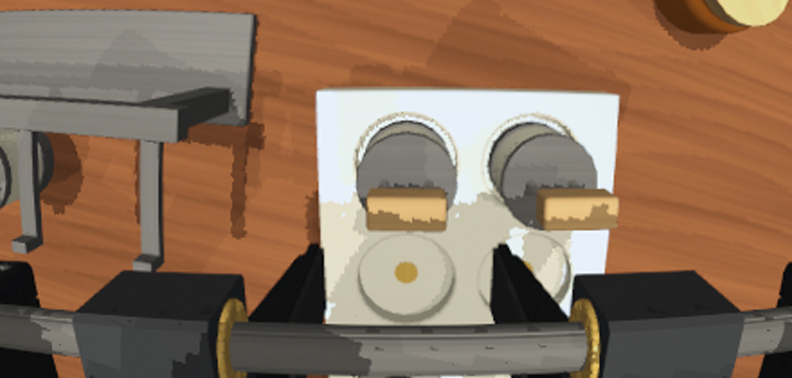

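Both far wells are filled and the lanterns stand upright (crop 407,165 and 547,170). Next is lantern1.

Emit:
move_arm(
  rows=[
    {"tx": -2,"ty": 0,"tz": 0.05,"rx": 0,"ry": 0,"rz": 0,"grip": 55},
    {"tx": -3.5,"ty": 0,"tz": 0.1,"rx": 0,"ry": 0,"rz": 0,"grip": 55},
    {"tx": -4,"ty": 0,"tz": 0.1,"rx": 0,"ry": 0,"rz": 0,"grip": 55},
    {"tx": -4,"ty": 0,"tz": 0.1,"rx": 0,"ry": 0,"rz": 0,"grip": 55},
    {"tx": -4,"ty": 0,"tz": 0.1,"rx": 0,"ry": 0,"rz": 0,"grip": 55},
    {"tx": -4,"ty": 0,"tz": 0.1,"rx": 0,"ry": 0,"rz": 0,"grip": 55},
    {"tx": -3.5,"ty": 0,"tz": 0.1,"rx": 0,"ry": 0.04,"rz": 0,"grip": 55},
    {"tx": -2.5,"ty": 0,"tz": 0,"rx": 0,"ry": 0.05,"rz": 0,"grip": 55},
    {"tx": 0,"ty": 0,"tz": 0,"rx": 0,"ry": 0,"rz": 0,"grip": 55},
    {"tx": 0,"ty": 0,"tz": 0,"rx": 0,"ry": 0,"rz": 0,"grip": 55},
  ],
)

```text
t: 19.6
eef_pos: [521.8, 181.5, 229.9]
tcp_rot: [-1.572, -0.0, -1.426]
ft_force: [0.1, 0.5, 0.1]
opening: 0.55
```

Emit:
move_arm(
  rows=[
    {"tx": 0,"ty": 0,"tz": 0,"rx": 0,"ry": 0,"rz": 0,"grip": 55},
    {"tx": 0,"ty": 0,"tz": 0,"rx": 0,"ry": 0,"rz": 0,"grip": 55},
  ],
)

```text
t: 19.77
eef_pos: [522.6, 179.6, 230.3]
tcp_rot: [-1.571, -0.0, -1.43]
ft_force: [-0.6, 0.2, -0.3]
opening: 0.553
```

```bash
python3 - <<'E'
from h import *
plan(524.1,182,141.5,-1.44); shot('wrist','w9'); crop('w9',80,170,360,290,2.8,'c11')
E
```

```text
at [522.6 179.6 230.3] yaw -1.43 tilt 0.03 t 19.77 op 0.553 F [-0.6  0.2 -0.3]
shift cm [-0.22  8.88  0.19] ry 0.01
```

View pics/c11.png

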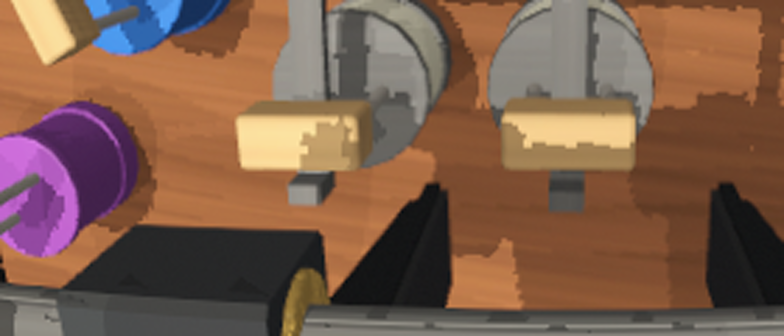

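```bash
python3 - <<'E'
from h import *
def c(l,x0,y0,s): return [((a+.5)/s-.5+x0,(b+.5)/s-.5+y0) for a,b in l]
P=pts('w9',c([(502,114),(636,114),(633,169),(503,169),(568.5,141.5),(237,118),(360,115),(359,169),(239,169),(299,142)],80,170,2.8),150).round(1);print(P)
plan(P[4][0],P[4][1],142,-1.44)
E
```

```text
[[528.9 201.5 150. ]
 [533.8 166.3 150. ]
 [518.6 164.7 150. ]
 [513.6 199.4 150. ]
 [523.8 183.  150. ]
 [517.3 275.2 150. ]
 [523.2 239.7 150. ]
 [507.8 238.9 150. ]
 [502.3 274.2 150. ]
 [513.  256.5 150. ]]
at [522.6 179.5 230.4] yaw -1.43 tilt 0.02 t 19.82 op 0.553 F [ 0.1  0.4 -0.7]
shift cm [-0.33  8.84  0.17] ry 0.01
```

Emit:
move_arm(
  rows=[
    {"tx": -0.3,"ty": 2,"tz": 0.15,"rx": 0,"ry": 0,"rz": 0,"grip": 55},
    {"tx": 0,"ty": 2.2,"tz": 0,"rx": 0,"ry": 0,"rz": 0,"grip": 55},
    {"tx": 0,"ty": 2.0,"tz": 0,"rx": 0,"ry": 0,"rz": 0,"grip": 55},
    {"tx": 0,"ty": 1.5,"tz": 0,"rx": 0,"ry": 0,"rz": 0,"grip": 55},
    {"tx": 0,"ty": 1.1,"tz": 0,"rx": 0,"ry": 0,"rz": 0,"grip": 55},
    {"tx": 0,"ty": 0,"tz": 0,"rx": 0,"ry": 0,"rz": 0,"grip": 55},
    {"tx": 0,"ty": 0,"tz": 0,"rx": 0,"ry": 0,"rz": 0,"grip": 55},
    {"tx": 0,"ty": 0,"tz": 0,"rx": 0,"ry": 0,"rz": 0,"grip": 55},
  ],
)

```text
t: 20.48
eef_pos: [524.0, 183.5, 143.4]
tcp_rot: [-1.57, 0.0, -1.429]
ft_force: [-0.4, -0.2, -0.2]
opening: 0.55
```

Emit:
move_arm(
  rows=[
    {"tx": 0,"ty": 0,"tz": 0,"rx": 0,"ry": 0,"rz": 0,"grip": 20},
    {"tx": 0,"ty": 0,"tz": 0,"rx": 0,"ry": 0,"rz": 0,"grip": 20},
    {"tx": 0,"ty": 0,"tz": 0,"rx": 0,"ry": 0,"rz": 0,"grip": 20},
    {"tx": 0,"ty": 0,"tz": 0,"rx": 0,"ry": 0,"rz": 0,"grip": 20},
    {"tx": 0,"ty": 0,"tz": 0,"rx": 0,"ry": 0,"rz": 0,"grip": 20},
  ],
)

```text
t: 20.9
eef_pos: [523.7, 183.7, 143.2]
tcp_rot: [-1.57, 0.0, -1.429]
ft_force: [-0.7, -0.9, 5.9]
opening: 0.376
```

Emit:
move_arm(
  rows=[
    {"tx": 0,"ty": -0.8,"tz": 0,"rx": 0,"ry": 0,"rz": 0,"grip": 20},
    {"tx": 0,"ty": -0.8,"tz": 0,"rx": 0,"ry": 0,"rz": 0,"grip": 20},
    {"tx": 0,"ty": -0.6,"tz": 0,"rx": 0,"ry": 0,"rz": 0,"grip": 20},
    {"tx": 0,"ty": 0,"tz": 0,"rx": 0,"ry": 0,"rz": 0,"grip": 20},
    {"tx": 0,"ty": 0,"tz": -1,"rx": 0,"ry": 0,"rz": 0,"grip": 20},
    {"tx": 0,"ty": 0,"tz": -1.5,"rx": 0,"ry": 0,"rz": 0,"grip": 20},
    {"tx": 0,"ty": 0,"tz": -1.5,"rx": 0,"ry": 0,"rz": 0,"grip": 20},
    {"tx": 0,"ty": 0,"tz": -1.5,"rx": 0,"ry": 0,"rz": 0,"grip": 20},
    {"tx": 0,"ty": 0,"tz": -0.8,"rx": 0,"ry": 0,"rz": 0,"grip": 20},
    {"tx": 0,"ty": 0,"tz": 0,"rx": 0,"ry": 0,"rz": 0,"grip": 20},
  ],
)

```text
t: 21.73
eef_pos: [459.2, 174.6, 164.6]
tcp_rot: [-1.572, -0.0, -1.429]
ft_force: [-0.1, -0.3, -1.8]
opening: 0.377
```

Emit:
move_arm(
  rows=[
    {"tx": 0,"ty": -2,"tz": 0,"rx": 0,"ry": -0.03,"rz": 0,"grip": 20},
    {"tx": 0,"ty": -3,"tz": 0,"rx": 0,"ry": -0.03,"rz": 0,"grip": 20},
    {"tx": 0,"ty": -3,"tz": 0,"rx": 0,"ry": -0.03,"rz": 0,"grip": 20},
    {"tx": 0,"ty": -3,"tz": 0,"rx": 0,"ry": 0,"rz": 0,"grip": 20},
  ],
)

```text
t: 22.07
eef_pos: [461.4, 174.8, 275.9]
tcp_rot: [-1.571, 0.0, -1.337]
ft_force: [-0.6, 0.7, -2.1]
opening: 0.376
```

```bash
python3 - <<'E'
from h import *
plan(521,-184.3,275,-1.339)
E
```

```text
at [461.4 174.8 275.9] yaw -1.337 tilt 0.01 t 22.07 op 0.376 F [-0.6  0.7 -2.1]
shift cm [36.32  0.09 -2.51] ry 0.002
```

Emit:
move_arm(
  rows=[
    {"tx": 2,"ty": 0,"tz": -0.15,"rx": 0,"ry": 0,"rz": 0,"grip": 20},
    {"tx": 4,"ty": 0,"tz": -0.3,"rx": 0,"ry": 0,"rz": 0,"grip": 20},
    {"tx": 4,"ty": 0,"tz": -0.3,"rx": 0,"ry": 0,"rz": 0,"grip": 20},
    {"tx": 4,"ty": 0,"tz": -0.3,"rx": 0,"ry": 0,"rz": 0,"grip": 20},
    {"tx": 4,"ty": 0,"tz": -0.3,"rx": 0,"ry": 0,"rz": 0,"grip": 20},
    {"tx": 4,"ty": 0,"tz": -0.3,"rx": 0,"ry": 0,"rz": 0,"grip": 20},
    {"tx": 4,"ty": 0,"tz": -0.3,"rx": 0,"ry": 0,"rz": 0,"grip": 20},
    {"tx": 4,"ty": 0,"tz": -0.25,"rx": 0,"ry": 0,"rz": 0,"grip": 20},
    {"tx": 3.8,"ty": 0,"tz": -0.2,"rx": 0,"ry": 0,"rz": 0,"grip": 20},
    {"tx": 2.4,"ty": 0,"tz": -0.1,"rx": 0,"ry": 0,"rz": 0,"grip": 20},
  ],
)

```text
t: 22.9
eef_pos: [520.5, -187.0, 274.4]
tcp_rot: [-1.57, -0.001, -1.341]
ft_force: [-0.2, 0.6, -0.9]
opening: 0.374
```

Emit:
move_arm(
  rows=[
    {"tx": 0,"ty": 0,"tz": 0,"rx": 0,"ry": 0,"rz": 0,"grip": 20},
    {"tx": 0,"ty": 0,"tz": 0,"rx": 0,"ry": 0,"rz": 0,"grip": 20},
    {"tx": 0,"ty": 0,"tz": 0,"rx": 0,"ry": 0,"rz": 0,"grip": 20},
  ],
)

```text
t: 23.15
eef_pos: [519.9, -183.0, 274.3]
tcp_rot: [-1.571, 0.001, -1.339]
ft_force: [0.4, -0.2, -1.9]
opening: 0.377
```

```bash
python3 - <<'E'
from h import *
plan(521,-184.3,158,-1.339)
E
```

```text
at [ 519.9 -183.   274.3] yaw -1.339 tilt 0.04 t 23.15 op 0.377 F [ 0.4 -0.2 -1.9]
shift cm [ 0.15 11.63  0.08] ry -0.0
```

Emit:
move_arm(
  rows=[
    {"tx": 0.15,"ty": 1.5,"tz": 0.05,"rx": 0,"ry": 0,"rz": 0,"grip": 20},
    {"tx": 0,"ty": 2.5,"tz": 0,"rx": 0,"ry": 0,"rz": 0,"grip": 20},
    {"tx": 0,"ty": 2.5,"tz": 0,"rx": 0,"ry": 0,"rz": 0,"grip": 20},
    {"tx": 0,"ty": 2.5,"tz": 0,"rx": 0,"ry": 0,"rz": 0,"grip": 20},
    {"tx": 0,"ty": 2,"tz": 0,"rx": 0,"ry": 0,"rz": 0,"grip": 20},
    {"tx": 0,"ty": 0.6,"tz": 0,"rx": 0,"ry": 0,"rz": 0,"grip": 20},
    {"tx": 0,"ty": 0,"tz": 0,"rx": 0,"ry": 0,"rz": 0,"grip": 20},
    {"tx": 0,"ty": 0,"tz": 0,"rx": 0,"ry": 0,"rz": 0,"grip": 20},
  ],
)

```text
t: 23.82
eef_pos: [521.2, -184.1, 159.4]
tcp_rot: [-1.57, -0.0, -1.338]
ft_force: [0.4, -0.3, -1.3]
opening: 0.379
```

```bash
python3 - <<'E'
from h import *
plan(521,-184.3,132,-1.339)
E
```

```text
at [ 521.2 -184.1  159.4] yaw -1.338 tilt 0.04 t 23.82 op 0.379 F [ 0.4 -0.3 -1.3]
shift cm [ 0.01  2.74 -0.03] ry 0.001
```

Emit:
move_arm(
  rows=[
    {"tx": 0,"ty": 0.6,"tz": 0,"rx": 0,"ry": 0,"rz": 0,"grip": 20},
    {"tx": 0,"ty": 0.6,"tz": 0,"rx": 0,"ry": 0,"rz": 0,"grip": 20},
    {"tx": 0,"ty": 0.6,"tz": 0,"rx": 0,"ry": 0,"rz": 0,"grip": 20},
    {"tx": 0,"ty": 0.4,"tz": 0,"rx": 0,"ry": 0,"rz": 0,"grip": 20},
    {"tx": 0,"ty": 0.4,"tz": 0,"rx": 0,"ry": 0,"rz": 0,"grip": 20},
    {"tx": 0,"ty": 0.1,"tz": 0,"rx": 0,"ry": 0,"rz": 0,"grip": 20},
    {"tx": 0,"ty": 0,"tz": 0,"rx": 0,"ry": 0,"rz": 0,"grip": 20},
    {"tx": 0,"ty": 0,"tz": 0,"rx": 0,"ry": 0,"rz": 0,"grip": 20},
  ],
)

```text
t: 24.48
eef_pos: [520.9, -184.7, 132.1]
tcp_rot: [-1.57, -0.0, -1.339]
ft_force: [-1.4, -0.2, 7.0]
opening: 0.377
```

Contact with the floor. Release and rise.

Emit:
move_arm(
  rows=[
    {"tx": 0,"ty": 0,"tz": 0,"rx": 0,"ry": 0,"rz": 0,"grip": 55},
    {"tx": 0,"ty": 0,"tz": 0,"rx": 0,"ry": 0,"rz": 0,"grip": 55},
    {"tx": 0,"ty": 0,"tz": 0,"rx": 0,"ry": 0,"rz": 0,"grip": 55},
    {"tx": 0,"ty": -1,"tz": 0,"rx": 0,"ry": 0,"rz": 0,"grip": 55},
    {"tx": 0,"ty": -2,"tz": 0,"rx": 0,"ry": 0,"rz": 0,"grip": 55},
    {"tx": 0,"ty": -3,"tz": 0,"rx": 0,"ry": 0,"rz": 0,"grip": 55},
    {"tx": 0,"ty": -3,"tz": 0,"rx": 0,"ry": 0,"rz": 0,"grip": 55},
    {"tx": 0,"ty": -1,"tz": 0,"rx": 0,"ry": 0,"rz": 0,"grip": 55},
  ],
)

```text
t: 25.15
eef_pos: [521.8, -185.0, 236.1]
tcp_rot: [-1.567, -0.003, -1.339]
ft_force: [-0.2, 0.2, 0.7]
opening: 0.552
```

```bash
python3 - <<'E'
from h import *
plan(513,256.5,230,-1.42); shot('wrist','w10'); crop('w10',60,80,500,310,1.8,'c12'); shot('top','t2');crop('t2',120,160,360,265,3.3,'c13')
E
```

```text
at [ 521.8 -185.   236.1] yaw -1.339 tilt 0.31 t 25.15 op 0.552 F [-0.2  0.2  0.7]
shift cm [-43.18   0.51   9.29] ry 0.081
```

View pics/c12.png

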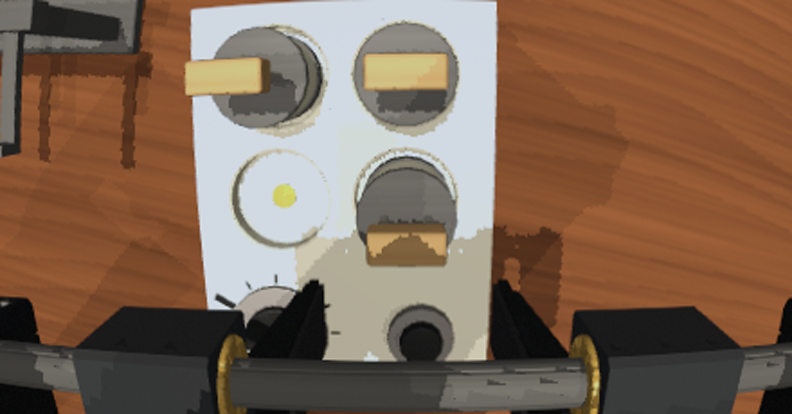

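View pics/c13.png

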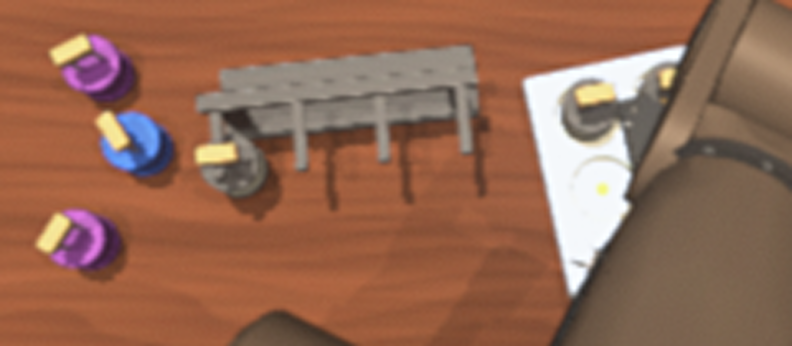

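Three are in, with well2 empty at crop (283,197). Next is lantern0.

Emit:
move_arm(
  rows=[
    {"tx": -2.5,"ty": 0,"tz": 0.5,"rx": 0,"ry": 0,"rz": 0,"grip": 55},
    {"tx": -4,"ty": 0,"tz": 0.85,"rx": 0,"ry": 0,"rz": 0,"grip": 55},
    {"tx": -4,"ty": 0,"tz": 0.85,"rx": 0,"ry": 0,"rz": 0,"grip": 55},
    {"tx": -4,"ty": 0,"tz": 0.85,"rx": 0,"ry": 0,"rz": 0,"grip": 55},
    {"tx": -4,"ty": 0,"tz": 0.85,"rx": 0,"ry": 0,"rz": 0,"grip": 55},
    {"tx": -4,"ty": 0,"tz": 0.85,"rx": 0,"ry": 0,"rz": 0,"grip": 55},
    {"tx": -4,"ty": 0,"tz": 0.85,"rx": 0,"ry": 0,"rz": 0,"grip": 55},
    {"tx": -4,"ty": 0,"tz": 0.85,"rx": 0,"ry": 0,"rz": 0,"grip": 55},
    {"tx": -4,"ty": 0,"tz": 0.85,"rx": 0,"ry": 0,"rz": 0,"grip": 55},
    {"tx": -4,"ty": 0,"tz": 0.85,"rx": 0,"ry": 0,"rz": 0,"grip": 55},
  ],
)

```text
t: 26.08
eef_pos: [510.7, 210.7, 230.2]
tcp_rot: [-1.573, -0.0, -1.339]
ft_force: [1.0, -1.1, 0.8]
opening: 0.548
```

Emit:
move_arm(
  rows=[
    {"tx": -2.5,"ty": 0,"tz": 0.6,"rx": 0,"ry": 0.04,"rz": 0,"grip": 55},
    {"tx": -2,"ty": 0,"tz": 0.4,"rx": 0,"ry": 0.04,"rz": 0,"grip": 55},
    {"tx": 0,"ty": 0,"tz": 0,"rx": 0,"ry": 0,"rz": 0,"grip": 55},
    {"tx": 0,"ty": 0,"tz": 0,"rx": 0,"ry": 0,"rz": 0,"grip": 55},
    {"tx": 0,"ty": 0,"tz": 0,"rx": 0,"ry": 0,"rz": 0,"grip": 55},
  ],
)

```text
t: 26.5
eef_pos: [511.5, 254.3, 230.6]
tcp_rot: [-1.573, -0.0, -1.418]
ft_force: [-0.2, -0.0, -0.4]
opening: 0.549
```

```bash
python3 - <<'E'
from h import *
plan(513,256.5,142,-1.42); shot('wrist','w11'); crop('w11',80,170,360,290,2.8,'c14')
E
```

```text
at [511.5 254.3 230.6] yaw -1.418 tilt 0.1 t 26.5 op 0.549 F [-0.2 -0.  -0.4]
shift cm [-0.2   8.86  0.2 ] ry 0.002
```

View pics/c14.png

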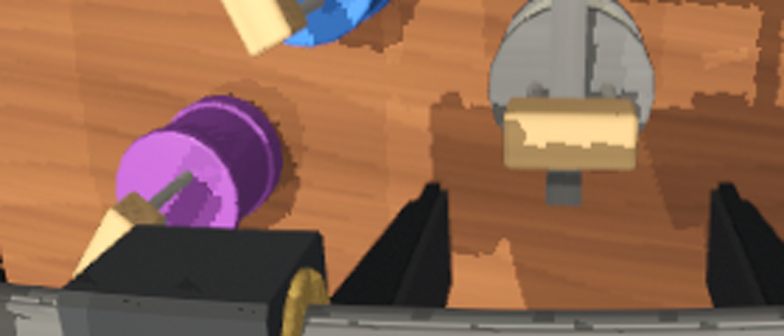

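```bash
python3 - <<'E'
from h import *
def c(l,x0,y0,s): return [((a+.5)/s-.5+x0,(b+.5)/s-.5+y0) for a,b in l]
P=pts('w11',c([(503,113),(637,113),(636,170),(504,168),(570,141)],80,170,2.8),150).round(1);print(P)
plan(P[4][0],P[4][1],142,-1.42)
E
```

```text
[[517.7 276.  150. ]
 [523.  240.8 150. ]
 [507.3 238.4 150. ]
 [502.5 273.7 150. ]
 [512.7 257.3 150. ]]
at [511.7 254.  230.9] yaw -1.419 tilt 0.07 t 26.55 op 0.551 F [ 0.  -0.5  0.6]
shift cm [-0.32  8.89  0.16] ry 0.001
```

Emit:
move_arm(
  rows=[
    {"tx": -0.3,"ty": 2,"tz": 0.15,"rx": 0,"ry": 0,"rz": 0,"grip": 55},
    {"tx": 0,"ty": 2.2,"tz": 0,"rx": 0,"ry": 0,"rz": 0,"grip": 55},
    {"tx": 0,"ty": 2.0,"tz": 0,"rx": 0,"ry": 0,"rz": 0,"grip": 55},
    {"tx": 0,"ty": 1.5,"tz": 0,"rx": 0,"ry": 0,"rz": 0,"grip": 55},
    {"tx": 0,"ty": 1.1,"tz": 0,"rx": 0,"ry": 0,"rz": 0,"grip": 55},
    {"tx": 0,"ty": 0,"tz": 0,"rx": 0,"ry": 0,"rz": 0,"grip": 55},
    {"tx": 0,"ty": 0,"tz": 0,"rx": 0,"ry": 0,"rz": 0,"grip": 55},
    {"tx": 0,"ty": 0,"tz": 0,"rx": 0,"ry": 0,"rz": 0,"grip": 55},
  ],
)

```text
t: 27.22
eef_pos: [513.4, 257.9, 144.5]
tcp_rot: [-1.57, 0.0, -1.419]
ft_force: [1.2, -0.1, -0.0]
opening: 0.553
```

Emit:
move_arm(
  rows=[
    {"tx": 0,"ty": 0,"tz": 0,"rx": 0,"ry": 0,"rz": 0,"grip": 20},
    {"tx": 0,"ty": 0,"tz": 0,"rx": 0,"ry": 0,"rz": 0,"grip": 20},
    {"tx": 0,"ty": 0,"tz": 0,"rx": 0,"ry": 0,"rz": 0,"grip": 20},
    {"tx": 0,"ty": 0,"tz": 0,"rx": 0,"ry": 0,"rz": 0,"grip": 20},
    {"tx": 0,"ty": 0,"tz": 0,"rx": 0,"ry": 0,"rz": 0,"grip": 20},
  ],
)

```text
t: 27.63
eef_pos: [513.1, 258.2, 144.3]
tcp_rot: [-1.57, 0.0, -1.419]
ft_force: [-0.5, -1.3, 5.2]
opening: 0.377
```

Emit:
move_arm(
  rows=[
    {"tx": 0,"ty": -0.8,"tz": 0,"rx": 0,"ry": 0,"rz": 0,"grip": 20},
    {"tx": 0,"ty": -0.8,"tz": 0,"rx": 0,"ry": 0,"rz": 0,"grip": 20},
    {"tx": 0,"ty": -0.6,"tz": 0,"rx": 0,"ry": 0,"rz": 0,"grip": 20},
    {"tx": 0,"ty": 0,"tz": 0,"rx": 0,"ry": 0,"rz": 0,"grip": 20},
    {"tx": 0,"ty": 0,"tz": -1,"rx": 0,"ry": 0,"rz": 0,"grip": 20},
    {"tx": 0,"ty": 0,"tz": -1.5,"rx": 0,"ry": 0,"rz": 0,"grip": 20},
    {"tx": 0,"ty": 0,"tz": -1.5,"rx": 0,"ry": 0,"rz": 0,"grip": 20},
    {"tx": 0,"ty": 0,"tz": -1.5,"rx": 0,"ry": 0,"rz": 0,"grip": 20},
    {"tx": 0,"ty": 0,"tz": -0.8,"rx": 0,"ry": 0,"rz": 0,"grip": 20},
    {"tx": 0,"ty": 0,"tz": 0,"rx": 0,"ry": 0,"rz": 0,"grip": 20},
  ],
)

```text
t: 28.47
eef_pos: [448.8, 248.3, 165.6]
tcp_rot: [-1.572, -0.0, -1.418]
ft_force: [-0.2, 0.7, -2.5]
opening: 0.376
```

Emit:
move_arm(
  rows=[
    {"tx": 0,"ty": -2,"tz": 0,"rx": 0,"ry": -0.03,"rz": 0,"grip": 20},
    {"tx": 0,"ty": -3,"tz": 0,"rx": 0,"ry": -0.03,"rz": 0,"grip": 20},
    {"tx": 0,"ty": -3,"tz": 0,"rx": 0,"ry": -0.02,"rz": 0,"grip": 20},
    {"tx": 0,"ty": -3,"tz": 0,"rx": 0,"ry": 0,"rz": 0,"grip": 20},
  ],
)

```text
t: 28.8
eef_pos: [450.9, 248.6, 276.9]
tcp_rot: [-1.571, 0.0, -1.338]
ft_force: [0.5, 0.3, -2.9]
opening: 0.377
```

```bash
python3 - <<'E'
from h import *
plan(502.8,-106.3,275,-1.339)
E
```

```text
at [450.9 248.6 276.9] yaw -1.338 tilt 0.01 t 28.8 op 0.377 F [ 0.5  0.3 -2.9]
shift cm [35.73  0.19 -3.15] ry 0.001
```

Emit:
move_arm(
  rows=[
    {"tx": 2,"ty": 0,"tz": -0.2,"rx": 0,"ry": 0,"rz": 0,"grip": 20},
    {"tx": 4,"ty": 0,"tz": -0.35,"rx": 0,"ry": 0,"rz": 0,"grip": 20},
    {"tx": 4,"ty": 0,"tz": -0.35,"rx": 0,"ry": 0,"rz": 0,"grip": 20},
    {"tx": 4,"ty": 0,"tz": -0.35,"rx": 0,"ry": 0,"rz": 0,"grip": 20},
    {"tx": 4,"ty": 0,"tz": -0.35,"rx": 0,"ry": 0,"rz": 0,"grip": 20},
    {"tx": 4,"ty": 0,"tz": -0.35,"rx": 0,"ry": 0,"rz": 0,"grip": 20},
    {"tx": 4,"ty": 0,"tz": -0.35,"rx": 0,"ry": 0,"rz": 0,"grip": 20},
    {"tx": 4,"ty": 0,"tz": -0.35,"rx": 0,"ry": 0,"rz": 0,"grip": 20},
    {"tx": 3.7,"ty": 0,"tz": -0.3,"rx": 0,"ry": 0,"rz": 0,"grip": 20},
    {"tx": 2,"ty": 0,"tz": -0.2,"rx": 0,"ry": 0,"rz": 0,"grip": 20},
  ],
)

```text
t: 29.63
eef_pos: [502.7, -109.9, 275.6]
tcp_rot: [-1.57, -0.001, -1.341]
ft_force: [0.9, 0.2, -3.1]
opening: 0.378
```

Emit:
move_arm(
  rows=[
    {"tx": 0,"ty": 0,"tz": 0,"rx": 0,"ry": 0,"rz": 0,"grip": 20},
    {"tx": 0,"ty": 0,"tz": 0,"rx": 0,"ry": 0,"rz": 0,"grip": 20},
    {"tx": 0,"ty": 0,"tz": 0,"rx": 0,"ry": 0,"rz": 0,"grip": 20},
  ],
)

```text
t: 29.88
eef_pos: [502.0, -105.9, 275.4]
tcp_rot: [-1.571, 0.0, -1.339]
ft_force: [-0.3, -0.7, -2.8]
opening: 0.374
```

```bash
python3 - <<'E'
from h import *
plan(502.8,-106.3,158,-1.339)
E
```

```text
at [ 502.  -105.9  275.4] yaw -1.339 tilt 0.03 t 29.88 op 0.374 F [-0.3 -0.7 -2.8]
shift cm [ 0.07 11.74  0.07] ry -0.0
```

Emit:
move_arm(
  rows=[
    {"tx": 0.05,"ty": 1.5,"tz": 0.05,"rx": 0,"ry": 0,"rz": 0,"grip": 20},
    {"tx": 0,"ty": 2.5,"tz": 0,"rx": 0,"ry": 0,"rz": 0,"grip": 20},
    {"tx": 0,"ty": 2.5,"tz": 0,"rx": 0,"ry": 0,"rz": 0,"grip": 20},
    {"tx": 0,"ty": 2.5,"tz": 0,"rx": 0,"ry": 0,"rz": 0,"grip": 20},
    {"tx": 0,"ty": 2,"tz": 0,"rx": 0,"ry": 0,"rz": 0,"grip": 20},
    {"tx": 0,"ty": 0.6,"tz": 0,"rx": 0,"ry": 0,"rz": 0,"grip": 20},
    {"tx": 0,"ty": 0,"tz": 0,"rx": 0,"ry": 0,"rz": 0,"grip": 20},
    {"tx": 0,"ty": 0,"tz": 0,"rx": 0,"ry": 0,"rz": 0,"grip": 20},
  ],
)

```text
t: 30.55
eef_pos: [503.0, -106.0, 160.4]
tcp_rot: [-1.57, -0.0, -1.338]
ft_force: [0.7, -0.4, -1.7]
opening: 0.378
```

```bash
python3 - <<'E'
from h import *
plan(502.8,-106.3,133,-1.339)
E
```

```text
at [ 503.  -106.   160.4] yaw -1.338 tilt 0.04 t 30.55 op 0.378 F [ 0.7 -0.4 -1.7]
shift cm [ 0.03  2.74 -0.03] ry 0.001
```

Emit:
move_arm(
  rows=[
    {"tx": 0,"ty": 0.6,"tz": 0,"rx": 0,"ry": 0,"rz": 0,"grip": 20},
    {"tx": 0,"ty": 0.6,"tz": 0,"rx": 0,"ry": 0,"rz": 0,"grip": 20},
    {"tx": 0,"ty": 0.6,"tz": 0,"rx": 0,"ry": 0,"rz": 0,"grip": 20},
    {"tx": 0,"ty": 0.4,"tz": 0,"rx": 0,"ry": 0,"rz": 0,"grip": 20},
    {"tx": 0,"ty": 0.4,"tz": 0,"rx": 0,"ry": 0,"rz": 0,"grip": 20},
    {"tx": 0,"ty": 0.1,"tz": 0,"rx": 0,"ry": 0,"rz": 0,"grip": 20},
    {"tx": 0,"ty": 0,"tz": 0,"rx": 0,"ry": 0,"rz": 0,"grip": 20},
    {"tx": 0,"ty": 0,"tz": 0,"rx": 0,"ry": 0,"rz": 0,"grip": 20},
  ],
)

```text
t: 31.22
eef_pos: [502.7, -106.6, 133.1]
tcp_rot: [-1.57, -0.0, -1.339]
ft_force: [-2.7, 0.7, 6.3]
opening: 0.378
```

Emit:
move_arm(
  rows=[
    {"tx": 0,"ty": 0,"tz": 0,"rx": 0,"ry": 0,"rz": 0,"grip": 55},
    {"tx": 0,"ty": 0,"tz": 0,"rx": 0,"ry": 0,"rz": 0,"grip": 55},
    {"tx": 0,"ty": 0,"tz": 0,"rx": 0,"ry": 0,"rz": 0,"grip": 55},
    {"tx": 0,"ty": -1,"tz": 0,"rx": 0,"ry": 0,"rz": 0,"grip": 55},
    {"tx": 0,"ty": -2,"tz": 0,"rx": 0,"ry": 0,"rz": 0,"grip": 55},
    {"tx": 0,"ty": -3,"tz": 0,"rx": 0,"ry": 0,"rz": 0,"grip": 55},
    {"tx": 0,"ty": -3,"tz": 0,"rx": 0,"ry": 0,"rz": 0,"grip": 55},
    {"tx": 0,"ty": -1,"tz": 0,"rx": 0,"ry": 0,"rz": 0,"grip": 55},
  ],
)

```text
t: 31.88
eef_pos: [503.6, -106.7, 237.0]
tcp_rot: [-1.566, -0.003, -1.339]
ft_force: [-0.4, -0.1, 0.3]
opening: 0.55
```

```bash
python3 - <<'E'
from h import *
plan(435.8,-214.6,200,-1.339)
E
```

```text
at [ 503.6 -106.7  237. ] yaw -1.339 tilt 0.31 t 31.88 op 0.55 F [-0.4 -0.1  0.3]
shift cm [ 8.93  3.68 -9.09] ry 0.0
```

Emit:
move_arm(
  rows=[
    {"tx": 2.2,"ty": 0,"tz": -2.2,"rx": 0,"ry": 0,"rz": 0,"grip": 0},
    {"tx": 2.2,"ty": 0,"tz": -2.2,"rx": 0,"ry": 0,"rz": 0,"grip": 0},
    {"tx": 2.2,"ty": 0,"tz": -2.2,"rx": 0,"ry": 0,"rz": 0,"grip": 0},
    {"tx": 2.2,"ty": 0,"tz": -2.3,"rx": 0,"ry": 0,"rz": 0,"grip": 0},
    {"tx": 0,"ty": 0,"tz": 0,"rx": 0,"ry": 0,"rz": 0,"grip": 0},
    {"tx": 0,"ty": 0,"tz": 0,"rx": 0,"ry": 0,"rz": 0,"grip": 0},
    {"tx": 0,"ty": 0,"tz": 0,"rx": 0,"ry": 0,"rz": 0,"grip": 0},
  ],
)

```text
t: 32.47
eef_pos: [436.2, -212.4, 232.7]
tcp_rot: [-1.571, 0.0, -1.34]
ft_force: [-0.0, 0.5, 0.6]
opening: 0.114
```

```bash
python3 - <<'E'
from h import *
plan(435.8,-214.6,67,-1.339); shot('wrist','w12')
E
```

```text
at [ 436.2 -212.4  232.7] yaw -1.34 tilt 0.01 t 32.47 op 0.114 F [-0.   0.5  0.6]
shift cm [ 0.2  16.57 -0.1 ] ry -0.001
```

View pics/w12.png

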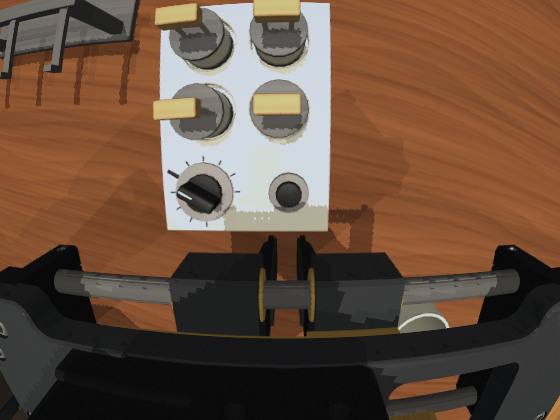

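All four lanterns are in the wells, the dial pointer (185,196) is on the thick mark (173,175), and the button is at (289,192). I'll verify the handle positions and heights and measure the button.

```bash
python3 - <<'E'
from h import *
crop('w12',150,0,340,235,3.0,'c15')
im,d=shot('top','t3'); shot('scene','s3'); crop('s3',180,180,300,270,6,'c16')
E
```

```text
(no output)
```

View pics/c15.png

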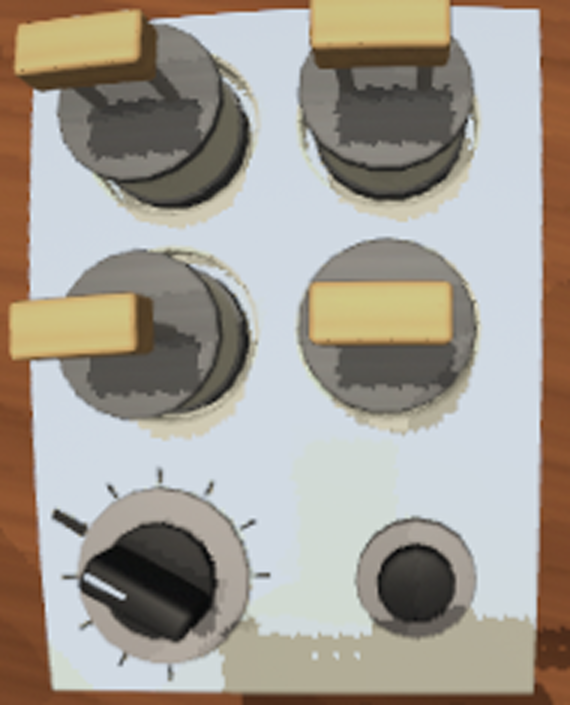

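View pics/c16.png

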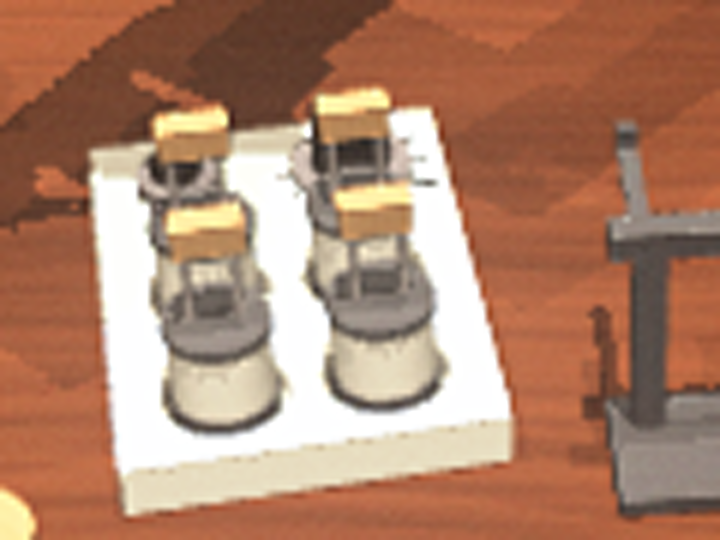

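```bash
python3 - <<'E'
from h import *
def c(l,x0,y0,s): return [((a+.5)/s-.5+x0,(b+.5)/s-.5+y0) for a,b in l]
A=c([(78,45),(380,30),(74,328),(381,312)],150,0,3)
print('handles',pts('w12',A,139).round(1)); print(pts('w12',A)[:,2].round(1))
W=c([(82,573),(126,600)],150,0,3); w=pts('w12',W,74); v=w[0]-w[1]
T=pts('w12',c([(54,514),(86,533)],150,0,3),30); tv=T[0]-T[1]
a=lambda v:np.degrees(np.arctan2(v[1],v[0]))
print('ptr',a(v),'mark',a(tv), 'expected',np.degrees(.2321)+180-120, w.round(1))
print('button',pts('w12',c([(416,582)],150,0,3),48).round(1),pts('w12',c([(416,582)],150,0,3)).round(1))
E
```

```text
handles [[ 577.1  -89.4  139. ]
 [ 593.3 -167.3  139. ]
 [ 501.2 -107.4  139. ]
 [ 520.3 -184.8  139. ]]
[141.4 139.4 139.8 140.4]
ptr 71.231036058682 mark 72.16088271746565 expected 73.29835042498641 [[ 419.8 -101.9   74. ]
 [ 414.  -118.8   74. ]]
button [[ 436.5 -214.    48. ]] [[ 437.8 -213.6   54. ]]
```

Handle heights of about 139–141 mm and positions within 2–4 mm of the well centres show all lanterns are down. The pointer reads 71.2° against 72.2° for the mark. Next I press the button.

Emit:
move_arm(
  rows=[
    {"tx": 0.17,"ty": 2,"tz": -0.05,"rx": 0,"ry": 0,"rz": 0,"grip": 0},
    {"tx": 0,"ty": 3,"tz": 0,"rx": 0,"ry": 0,"rz": 0,"grip": 0},
    {"tx": 0,"ty": 3,"tz": 0,"rx": 0,"ry": 0,"rz": 0,"grip": 0},
    {"tx": 0,"ty": 3,"tz": 0,"rx": 0,"ry": 0,"rz": 0,"grip": 0},
    {"tx": 0,"ty": 2.5,"tz": 0,"rx": 0,"ry": 0,"rz": 0,"grip": 0},
    {"tx": 0,"ty": 1.5,"tz": 0,"rx": 0,"ry": 0,"rz": 0,"grip": 0},
    {"tx": 0,"ty": 0,"tz": 0,"rx": 0,"ry": 0,"rz": 0,"grip": 0},
    {"tx": 0,"ty": 0,"tz": 0,"rx": 0,"ry": 0,"rz": 0,"grip": 0},
  ],
)

```text
t: 33.28
eef_pos: [436.3, -213.7, 82.3]
tcp_rot: [-1.572, 0.001, -1.338]
ft_force: [-0.2, 0.8, 0.4]
opening: 0.005
```

```bash
python3 - <<'E'
from h import *
plan(436.2,-214.2,67,-1.339)
E
```

```text
at [ 436.3 -213.7   82.3] yaw -1.338 tilt 0.09 t 33.28 op 0.005 F [-0.2  0.8  0.4]
shift cm [ 0.05  1.53 -0.02] ry 0.001
```

Emit:
move_arm(
  rows=[
    {"tx": 0,"ty": 0.7,"tz": 0,"rx": 0,"ry": 0,"rz": 0,"grip": 0},
    {"tx": 0,"ty": 0.5,"tz": 0,"rx": 0,"ry": 0,"rz": 0,"grip": 0},
    {"tx": 0,"ty": 0.4,"tz": 0,"rx": 0,"ry": 0,"rz": 0,"grip": 0},
    {"tx": 0,"ty": 0.4,"tz": 0,"rx": 0,"ry": 0,"rz": 0,"grip": 0},
    {"tx": 0,"ty": 0.1,"tz": 0,"rx": 0,"ry": 0,"rz": 0,"grip": 0},
    {"tx": 0,"ty": 0,"tz": 0,"rx": 0,"ry": 0,"rz": 0,"grip": 0},
    {"tx": 0,"ty": 0,"tz": 0,"rx": 0,"ry": 0,"rz": 0,"grip": 0},
  ],
)

```text
t: 33.87
eef_pos: [436.8, -214.5, 64.5]
tcp_rot: [-1.568, -0.003, -1.339]
ft_force: [-5.1, 6.8, 47.2]
opening: 0.007
```

The force is 47 N at the stop. I'll back off in small steps and read the forces, to see where the spring range starts and ends.

Emit:
move_arm(
  rows=[
    {"tx": 0,"ty": -0.25,"tz": 0,"rx": 0,"ry": 0,"rz": 0,"grip": 0},
    {"tx": 0,"ty": 0,"tz": 0,"rx": 0,"ry": 0,"rz": 0,"grip": 0},
    {"tx": 0,"ty": 0,"tz": 0,"rx": 0,"ry": 0,"rz": 0,"grip": 0},
  ],
)

```text
t: 34.12
eef_pos: [436.7, -214.5, 65.1]
tcp_rot: [-1.569, -0.002, -1.339]
ft_force: [1.5, 4.2, 13.0]
opening: 0.003
```

Emit:
move_arm(
  rows=[
    {"tx": 0,"ty": -0.1,"tz": 0,"rx": 0,"ry": 0,"rz": 0,"grip": 0},
    {"tx": 0,"ty": 0,"tz": 0,"rx": 0,"ry": 0,"rz": 0,"grip": 0},
    {"tx": 0,"ty": 0,"tz": 0,"rx": 0,"ry": 0,"rz": 0,"grip": 0},
  ],
)

```text
t: 34.37
eef_pos: [436.6, -214.5, 65.6]
tcp_rot: [-1.569, -0.001, -1.339]
ft_force: [3.3, 2.7, 4.6]
opening: 0.004
```

Emit:
move_arm(
  rows=[
    {"tx": 0,"ty": -0.2,"tz": 0,"rx": 0,"ry": 0,"rz": 0,"grip": 0},
    {"tx": 0,"ty": 0,"tz": 0,"rx": 0,"ry": 0,"rz": 0,"grip": 0},
    {"tx": 0,"ty": 0,"tz": 0,"rx": 0,"ry": 0,"rz": 0,"grip": 0},
  ],
)

```text
t: 34.62
eef_pos: [436.4, -214.5, 67.3]
tcp_rot: [-1.57, -0.001, -1.339]
ft_force: [2.3, 0.1, 3.4]
opening: 0.005
```

Emit:
move_arm(
  rows=[
    {"tx": 0,"ty": -0.2,"tz": 0,"rx": 0,"ry": 0,"rz": 0,"grip": 0},
    {"tx": 0,"ty": 0,"tz": 0,"rx": 0,"ry": 0,"rz": 0,"grip": 0},
    {"tx": 0,"ty": 0,"tz": 0,"rx": 0,"ry": 0,"rz": 0,"grip": 0},
  ],
)

```text
t: 34.87
eef_pos: [436.1, -214.4, 69.1]
tcp_rot: [-1.571, -0.0, -1.339]
ft_force: [1.4, -0.7, 2.7]
opening: 0.006
```

Emit:
move_arm(
  rows=[
    {"tx": 0,"ty": -0.3,"tz": 0,"rx": 0,"ry": 0,"rz": 0,"grip": 0},
    {"tx": 0,"ty": 0,"tz": 0,"rx": 0,"ry": 0,"rz": 0,"grip": 0},
    {"tx": 0,"ty": 0,"tz": 0,"rx": 0,"ry": 0,"rz": 0,"grip": 0},
  ],
)

```text
t: 35.12
eef_pos: [435.6, -214.1, 72.0]
tcp_rot: [-1.572, 0.001, -1.339]
ft_force: [0.1, -0.0, -0.9]
opening: 0.002
```

The spring read 4.6 N at 65.6, 2.7 N at 69.1 and was free at 72, with a hard stop at about 65. So the button went through its full 6 mm and sprang back. I'll retreat and take a last look.

Emit:
move_arm(
  rows=[
    {"tx": 0,"ty": -1.5,"tz": 0,"rx": 0,"ry": 0,"rz": 0,"grip": 10},
    {"tx": 0,"ty": -3,"tz": 0,"rx": 0,"ry": 0,"rz": 0,"grip": 30},
    {"tx": 0,"ty": -3.5,"tz": 0,"rx": 0,"ry": 0,"rz": 0,"grip": 30},
    {"tx": 0,"ty": -3.5,"tz": 0,"rx": 0,"ry": 0,"rz": 0,"grip": 30},
    {"tx": 0,"ty": -3,"tz": 0,"rx": 0,"ry": 0,"rz": 0,"grip": 30},
    {"tx": 0,"ty": -1.5,"tz": 0,"rx": 0,"ry": 0,"rz": 0,"grip": 30},
    {"tx": 0,"ty": 0,"tz": 0,"rx": 0,"ry": 0,"rz": 0,"grip": 30},
    {"tx": 0,"ty": 0,"tz": 0,"rx": 0,"ry": 0,"rz": 0,"grip": 30},
    {"tx": 0,"ty": 0,"tz": 0,"rx": 0,"ry": 0,"rz": 0,"grip": 30},
  ],
)

```text
t: 35.87
eef_pos: [435.5, -214.0, 230.9]
tcp_rot: [-1.572, 0.002, -1.339]
ft_force: [0.3, -0.2, 0.3]
opening: 0.3
```

```bash
python3 - <<'E'
from h import *
shot('wrist','w13'); crop('w13',150,0,340,235,3.0,'c17'); shot('scene','s4'); plan(0,0,0)
print(np.median(np.load('pics/w13.npz')['d'][185:195,284:294]),np.median(np.load('pics/w12.npz')['d'][188:196,284:294]), pts('w13',[(288,192)]).round(1))
E
```

```text
at [ 435.6 -214.1  230.7] yaw -1.339 tilt 0.15 t 35.97 op 0.304 F [-0.3 -0.5 -0.2]
shift cm [-30.79  23.2  -37.44] ry None
335.66763 338.03815 [[ 438.5 -214.2   53.1]]
```

View pics/c17.png

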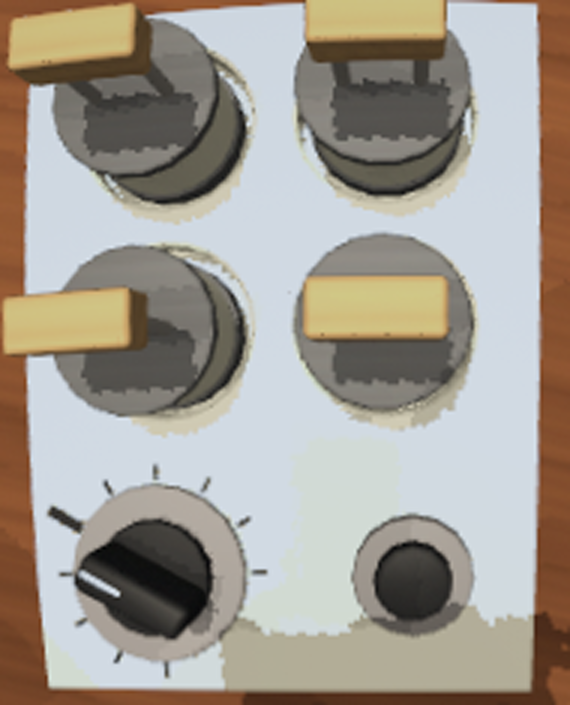

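View pics/s4.png

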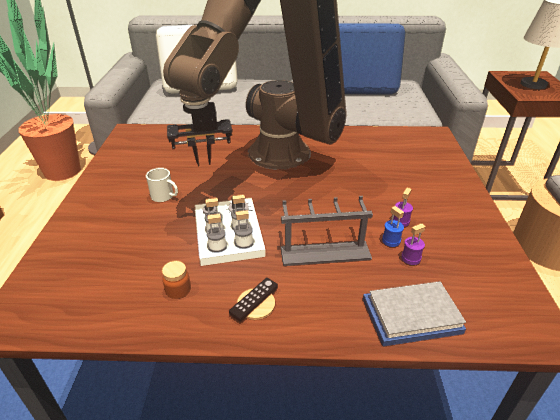

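All four lanterns are in the wells, the rack is empty, the dial is on the mark, the button is up (same depth reading as before the press), and the mug, jar and remote are where they were. Handing in.

```bash
python3 -c "
from h import *
print(env.job_done())"
```

```text
the job is handed in; nothing more can be done
None
```

The job is handed in, and my last checks point to success; `job_done` reported no verdict. I set the dial first, then put all four lanterns from hooks 3, 2, 1 and 0 into wells 1, 0, 3 and 2. After that I pressed the start button to its stop and retreated. The robot's clock stood at about 36 s of the 210 s allowed.

**Last checks**
- **Lanterns:** before the press, handle tops read 139–141 mm against 139 expected. They were within about 2 mm of the well centres, except well 1, which read 3.7 mm off near the picture's edge (limit 7 mm). The final picture shows them unchanged.
- **Dial:** before the press the pointer read 71.2° and the thick mark 72.2°, about 0.02 rad apart. The final picture looks the same.
- **Button:** it went through its full 6 mm and sprang back. Its height reading afterwards was within 1 mm of the one before.
- **Mug, jar, remote and look-alikes:** none looks moved in the final picture.

**Disagreements**
- The top and wrist cameras differed by a constant 2 mm or so. I used the wrist readings because the forces while gripping the dial agreed with them.
- The press reached 47 N at the stop, because the closed fingertips stand about 4 mm further ahead than the stated 19 mm. That is under the 120 N wrist limit. The 40 N limit is worded for the arm and gripper body, and only the fingertips should have touched, but I could not confirm how it is counted.

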